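# Roll a round bar sample against the stop and clamp it

### The arm

A 6-joint arm with a two-finger parallel gripper is mounted at the origin on the work surface. World frame = base frame: x ahead of the robot, y to its left, z up, the work surface at z = 0. Lengths are in m, angles in degrees, forces in N, time in s.
With the tool pointing down it reaches from about 0.4 to 0.825 m from the base axis. Payload 7 kg.
Tool frame: the origin (TCP) lies at the very end of the fingers, on their centre line; the grasp point (between the pads) lies 19 mm behind it (ctrl.tcp_to_grasp is the distance from the TCP to the grasp point, in m); z points along the fingers, x is the direction in which the jaws open and shut, and the axes are right-handed (so a half turn about z gives the same grasp; the last joint's range is limited). The gripper opens to 88 mm and grips with 3 to 60 N. Pads are 19 mm wide; open, the fingers measure 130 mm over their backs; the gripper's body (78 mm by 193 mm) begins 47 mm behind the grasp point.
Start: joints at [-60.556, 20.546, 0.682, 0, -70.136, -16.507], TCP at [0.151, -0.658, 0.227] pointing down, gripper open.
Joint ranges: [-176.03, 176.03], [-82.01, 121.73], [-58.28, 71.71], [-173.87, 95.51], [-174.79, -0.11], [-173.66, 173.66]. Speed limits (degrees/s): [136.94, 136.94, 172.46, 180, 180, 180].

### API

Orientations are given as [roll, pitch, yaw] about the fixed x, y, z axes, in that order (R = Rz(yaw) Ry(pitch) Rx(roll)).
In Python, from plant import sensors, vision, ticket, ctrl gives the robot as it stands. The module is installed in compiled form; this text tells all that it offers.
- The arm moves only by the tool drive_tool, never from a script. Its argument "moves" is a list of rows, each a list of 6 numbers: the shift along the tool's x, y, z in units of 0.15 m (1.0 is 0.15 m), then the turn, a rotation vector about the tool's x, y, z in units of 60 degrees (1.0 is 60 degrees). In form: [[dx, dy, dz, rx, ry, rz], ...]. A call has 1 to 8 rows; each row is the pose to reach, as a shift and turn from the pose measured when the call began, along the tool's axes at that moment; what a row does not reach only later rows make up. A row lasts 1/10 s, in which the tool goes at most 50 mm and 8.59 degrees, less where a joint would pass 70% of its speed; a pose out of reach is approached as far as the arm can. A call with a number of a shift or a turn outside -1 to 1 is refused whole. A call with a gripper value outside its range is refused whole. "fingers" is the opening, from -1 (shut) to 1 (fully open), set as the call begins (left out, the last holds). The fingers move at their own pace and stop on an object; the grip force is fixed at half the most. Time passes only in rows, so rows that repeat a pose let the fingers close. It gives the time, the measured TCP pose, the force and the opening at its end, in the units of the state.
- sensors.get_obs(): the state, without advancing time (a new reading comes with each control period).
- vision.snapshot(name): name is "scene" or "side" or "wrist"; returns a dict with "pixels" (480x640x3 uint8, red, green, blue), "fx", "fy", "cx", "cy" (pixels), "R" (3x3) and "t" (3): a world point X has camera coordinates R X + t. Camera axes: x right, y down, z forward; pixel columns grow to the right and rows downward; lengths in m; the calibration is good to about 2 mm. The wrist camera is an equidistant fisheye: a pixel r from the principal point sees the ray r / f radians off the axis. A picture is of the moment at which its call begins. There is no depth.
- ticket.close_job(): hands the job in, once; it reports no verdict.
The state is a dict: "clock": time; "joint_pos": joint angles; "qvel": joint speeds; "tau": joint torques, N m; "tool_pos": TCP position; "orientation": TCP orientation; "force": force on the tool from outside, world axes, zero at the start; "moment": the same for the moment, N m; "opening": finger opening in m.
Only numpy, scipy, OpenCV 4.12 (cv2) and the standard library are available. Lean on these libraries where they do the work, as an engineer would, in place of code of your own. Each camera call takes 0.05 s, during which the arm holds its last target.

### The job

Roll the round aluminium bar along the steel plate of the sample stand, by pushing its side without lifting it, until it lies against the rubber pad of the stop, and press it there steadily with about 8 N for a second: never push the bar, nor let it bump the stop, with more than 13 N. Back off so that the bar stays lying still with its middle between the scribed lines, square to the stand, then swing the raised clamp arm over and down until it rests on the bar, without hammering it down. Leave the other things on the table alone.

Things in the scene. Friction and masses are not known exactly. Their poses are not given: they have to be found in the camera images.
- bar_center (a point): Centre of the loose bar: smooth solid aluminium cylinder, diameter 40 mm, length 70 mm, about 0.24 kg, lying on the stand's plate and free to roll. The point's y axis is the bar's long axis (its x and z axes turn with the rolling). The centre is 20 mm above the plate.
- mark (a point): Middle of the mark (a pair of dark cross lines 22 mm apart at each side of the steel plate), on the plate's upper face, 30 mm above the table. x = level rolling direction, towards the stop; y = along the lines; z up. Plate: x -145 (8 mm lip) to +125 mm, 150 mm wide. The bar starts 65 to 105 mm before the mark, up to 15 mm off in y, 0.1 rad askew; against the pad it is within 9 mm of the mark.
- stop: Fixed stop on the plate: origin at the mark, same axes. Steel bracket 90 mm wide, 26 mm high; before it a black rubber pad, 86 mm wide, 5 to 27 mm above the plate. Its face is 20 mm beyond the origin in x, give or take 8 mm: set by hand each time, not measured, find it by touch. It holds to 4 N, then yields 1 mm per 6 N more, not springing back. The bar's friction takes up to half of the push.
- clamp (a joint): Clamp arm angle: 0 = level, pointing along the mark's -x; positive = raised, 1.57 = upright. Starts at 1.3 to 1.5; rests on a bar at the mark at about -0.1; lower limit -0.45. Flat steel arm 22 mm wide, 12 mm thick, with a knob at its end. Stiff damped hinge (0.10 N m friction): stays put above 1 rad, sinks slowly by its own weight below about 0.8 rad.
- clamp_hinge (a point): Middle of the clamp's hinge, between two grey cheeks at the far end of the stand: 90 mm beyond the mark in x and 55 mm above the plate. The hinge axis is the mark's y axis.
- clamp_knob (a point): Centre of the black knob at the clamp arm's end: a cylinder 26 mm in diameter and 34 mm long across the arm, 128 mm from the hinge. Raised, it stands about 0.21 m above the table.
- disc_center (a point): Centre of a loose steel disc, diameter 32 mm, 12 mm high, lying on the far left corner (+x, +y) of the plate beside the clamp's hinge. Leave alone.
- stub_center (a point): Centre of a loose dark steel stub, diameter 25 mm, 45 mm high, standing on the table beside the stand, on its +y side. Leave alone.
- brush_grip (a point): Handle of a loose wooden brush lying on the table. Leave alone.
- wrench_grip (a point): Handle of a loose steel wrench lying on the table close beside the stand, on its -y side. Leave alone.
- beaker: Open glass beaker, diameter 70 mm, height 85 mm; origin at the centre of its underside. Leave alone.
- flask: White plastic bottle, diameter 60 mm, height 150 mm; origin at the centre of its underside. Leave alone.
Things that resemble listed ones, but are neither listed nor needed, are in the scene too. Leave any blue look-alike of the part that bears bar_center alone.

How it is judged:
By the outcome, as a careful person would: the job done as asked, in the order asked, and still so for the second after the job is handed in, with the robot touching nothing.
It also fails if it takes over 72 s, if anything falls off the work surface, if the arm or the gripper's body presses on something with over 40 N, if the wrist force passes 120 N, or if a joint passes its speed limit or range.

## Working session

There is one attempt and no reset: what is moved stays moved. The work goes in short steps, Python scripts to look and compute and a tool call to move; the robot and the scene stay as the last step left them, time stands still between calls to the robot, and variables do not carry over. Pictures are saved under pics/ and viewed, and the job is handed in when it is done.

Besides the shell and the picture viewer there is one more tool, called after "Call:" in YAML: its name, and indented under it one key for each argument. drive_tool: Moves the arm, as the interface text tells. Shifts and turns lie within -1 to 1; 1 stands for 0.15 m of shift or 60 degrees of turn. Its arguments: {"type":"object","properties":{"moves":{"type":"array"},"fingers":{"type":"number"}},"required":["moves"]}

```bash
mkdir -p pics
cat > h.py <<'E'
import numpy as np, cv2
from plant import sensors, vision, ticket, ctrl
from scipy.spatial.transform import Rotation as Rn
def snap(n,f):
    s=vision.snapshot(n); cv2.imwrite('pics/'+f+'.png',s['pixels'][:,:,::-1]); np.save('pics/'+f+'.npy',s,allow_pickle=True); return s
def load(f): return np.load('pics/'+f+'.npy',allow_pickle=True).item()
def ray(s,u,v):
    R=np.array(s['R']);t=np.array(s['t']); d=np.array([(u-s['cx'])/s['fx'],(v-s['cy'])/s['fy'],1]); return -R.T@t, R.T@d
def atz(s,u,v,z):
    c,d=ray(s,u,v); return c+d*(z-c[2])/d[2]
def proj(s,X):
    p=np.array(s['R'])@np.array(X)+np.array(s['t']); return s['fx']*p[0]/p[2]+s['cx'], s['fy']*p[1]/p[2]+s['cy']
def crop(f,x0,y0,x1,y1,k,o):
    im=cv2.imread('pics/'+f+'.png')[y0:y1,x0:x1]; cv2.imwrite('pics/'+o+'.png',cv2.resize(im,None,fx=k,fy=k,interpolation=cv2.INTER_CUBIC))
E
python3 - <<'E'
from h import *
for n in('scene','side'):
    s=snap(n,n+'1'); R=np.array(s['R']); print(n,-R.T@np.array(s['t']),R[2],s['fx'])
print(sensors.get_obs())
E
```

```text
scene [ 1.12439509 -0.51678834  0.67617584] [-0.62800357  0.5067537  -0.59060325] 491.27268160829874
side [0.39418883 0.80690208 0.5547554 ] [ 0.1000838  -0.86628716 -0.48941781] 530.9301196197475
{'clock': 0.1, 'joint_pos': array([-6.05585613e+01,  2.05878977e+01,  6.41331300e-01, -1.65781357e-02,
       -7.01359867e+01, -1.65063955e+01]), 'qvel': array([ 0.01507591, -0.08168717,  0.08932495,  0.06706157,  0.08556461,
        0.02294476]), 'tau': array([-2.96135586e-03, -5.84165668e+01,  2.93752956e+01,  7.01543793e+00,
        1.02065282e-02, -5.99371629e-05]), 'tool_pos': array([ 0.15097043, -0.65747474,  0.22573116]), 'orientation': array([-1.79991486e+02, -8.35793300e-02,  1.02929393e+02]), 'force': array([ 1.01504744, -0.22060066, -0.46032877]), 'moment': array([-0.01559745,  0.00199731,  0.00647781]), 'opening': 0.08775263454132254}
```

View pics/scene1.png

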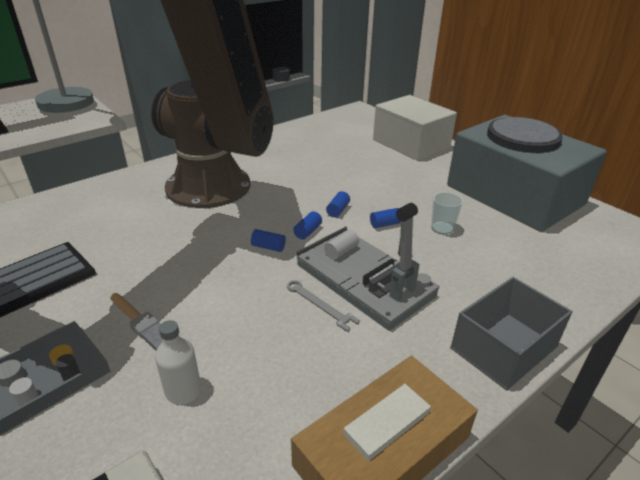

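View pics/side1.png

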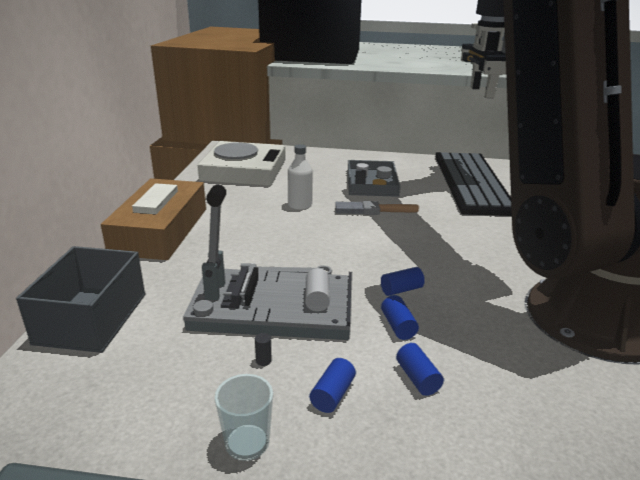

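The scene view shows the stand at about (370,275), with the bar at (342,246) and the knob at (407,212). In the side view the stand is at (270,300), the bar at (317,288) and the knob at (216,196). I'll enlarge both.

Run:
```python
from h import *
crop('scene1',285,195,445,325,5,'sc1'); crop('side1',175,180,365,345,4.2,'sd1')
```

```text
(no output)
```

View pics/sc1.png

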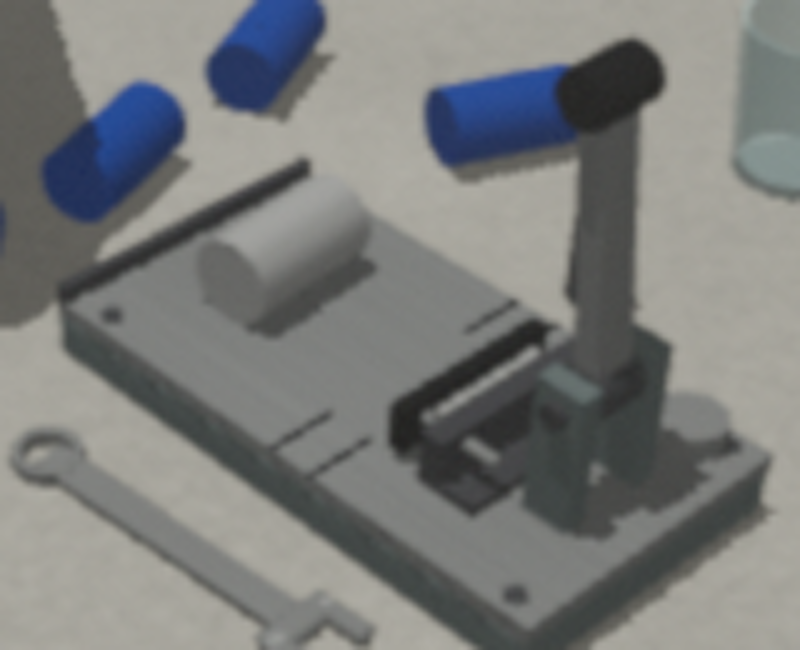

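View pics/sd1.png

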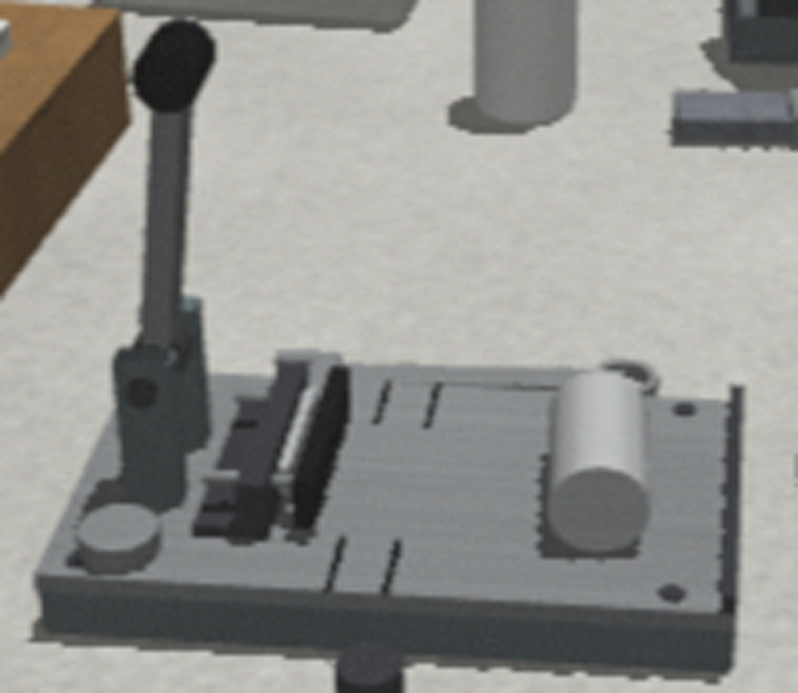

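```bash
cat > fit.py <<'E'
from h import *
from scipy.optimize import least_squares
def S(a): return (285+a[0]/5,195+a[1]/5)
def D(a): return (175+a[0]/4.2,180+a[1]/4.2)
if __name__=='__main__':
    sc=load('scene1');sd=load('side1')
    P=[(sc,S(p),xy) for p,xy in [((530,632),(.125,-.075)),((770,460),(.125,.075))]]+[(sd,D(p),xy) for p,xy in [((38,577),(.125,.075))]]
    L=[(sc,S(p),x) for p,x in [((332,412),-.011),((275,448),-.011),((370,440),.011),((312,477),.011),((517,302),-.011),((468,333),-.011)]]+[(sd,D(p),x) for p,x in [((341,538),.011),((329,592),.011),((399,541),-.011),((386,595),-.011),((388,380),.011),((377,424),.011),((438,384),-.011),((427,427),-.011)]]
    E=[(sc,S(p),-.075) for p in [(64,318),(300,480)]]+[(sd,D(p),.075) for p in [(38,577),(400,594),(720,612)]]
    def loc(q,W):
        c,s=np.cos(q[2]),np.sin(q[2]); d=W[:2]-q[:2]; return np.array([c*d[0]+s*d[1],-s*d[0]+c*d[1]])
    def res(q,full=False):
        r=[]
        for s,p,xy in P: r+=list(loc(q,atz(s,*p,.03))-xy)
        for s,p,x in L: r.append(loc(q,atz(s,*p,.03))[0]-x)
        for s,p,y in E: r.append(loc(q,atz(s,*p,.03))[1]-y)
        return np.array(r)*1000
    for y0 in (0,):
        o=least_squares(res,[.6,0,y0]); print(o.x,np.degrees(o.x[2]),o.cost); print(res(o.x).round(1))
    q=o.x
    # knob, bar, via triangulation
    def tri(a,b):
        c1,d1=ray(sc,*S(a));c2,d2=ray(sd,*D(b)); A=np.stack([d1,-d2],1); k=np.linalg.lstsq(A,c2-c1,rcond=None)[0]; X1=c1+k[0]*d1;X2=c2+k[1]*d2; X=(X1+X2)/2; return X,np.linalg.norm(X1-X2),loc(q,X),X[2]
    print('knob',tri((612,86),(175,65)))
    np.save('q.npy',q)
E
python3 fit.py
```

```text
[0.57414449 0.06618989 0.07470281] 4.2801558551029455 49.330215021424266
[ 1.5  0.6  3.2 -3.1 -3.   2.1  0.5  0.9  1.1  1.2  2.5  2.8 -0.1 -1.1
 -1.1 -0.9 -1.8 -2.2 -2.1 -1.7 -3.1 -2.3  2.1  1.3  2.4]
knob (array([0.64776146, 0.07365868, 0.21189266]), np.float64(0.003032654986280864), array([0.07396907, 0.00195368]), np.float64(0.21189266453811234))
```

Run:
```python
from fit import *
sc=load('scene1');sd=load('side1');q=np.load('q.npy')
c,s=np.cos(q[2]),np.sin(q[2]);
def loc(W): d=W[:2]-q[:2]; return np.array([c*d[0]+s*d[1],-s*d[0]+c*d[1]])
a=atz(sc,*S((233,281)),.05); b=atz(sd,*D((598,508)),.05)
print(a,b,loc(a),loc(b),np.linalg.norm(a-b))
# project model of bar outlines
def world(x,y,z): return np.array([q[0]+c*x-s*y,q[1]+s*x+c*y,z])
def cand(x,y,al,f,s_,fn,k,off):
    im=cv2.imread('pics/'+f+'.png')
    for e in(-.035,.035):
        pts=[]
        for t in np.linspace(0,6.28,60):
            lx=.02*np.cos(t);lz=.02*np.sin(t)
            X=x+lx*np.cos(al)-e*np.sin(al);Y=y+lx*np.sin(al)+e*np.cos(al)
            p=proj(s_,world(X,Y,.05+lz)); pts.append(((p[0]-off[0])*k,(p[1]-off[1])*k))
        cv2.polylines(im,[np.array(pts).astype(int)],True,(0,0,255),1)
    for xx in(-.145,-.011,.011,.125):
        pts=[proj(s_,world(xx,yy,.03)) for yy in(-.075,.075)]
        cv2.polylines(im,[np.array([((p[0]-off[0])*k,(p[1]-off[1])*k) for p in pts]).astype(int)],False,(0,255,0),1)
    cv2.imwrite('pics/'+fn+'.png',im)
m=(loc(a)+loc(b))/2; d=loc(b)-loc(a); al=np.arctan2(-d[0],d[1]); print(m,al)
cand(m[0],m[1],al,'sc1',sc,'ov1',5,(285,195)); cand(m[0],m[1],al,'sd1',sd,'ov2',4.2,(175,180))
```

```text
[0.49299569 0.03566462 0.05      ] [0.48102396 0.1012276  0.05      ] [-0.08320068 -0.02438373] [-0.09024584  0.04188989] 0.06664703145288392
[-0.08672326  0.00875308] 0.10590635377333371
```

View pics/ov1.png

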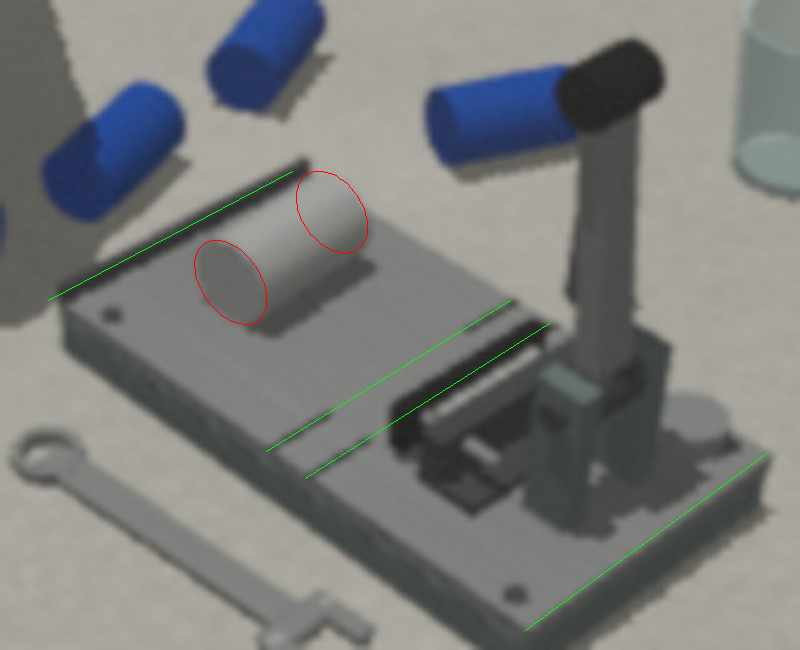

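View pics/ov2.png

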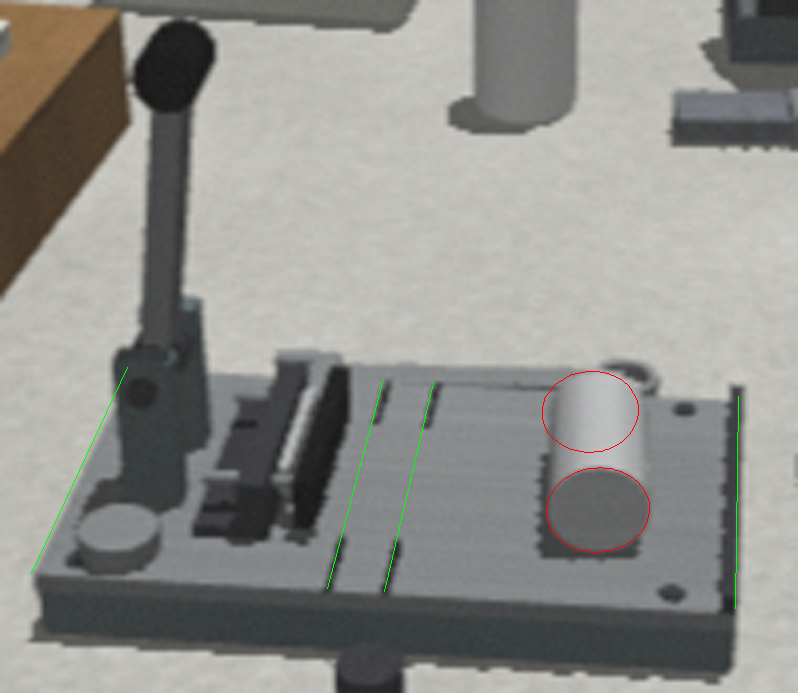

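Run:
```python
from fit import *
sc=load('scene1');sd=load('side1')
P=[(0,S(p),xy) for p,xy in [((530,632),(.125,-.075)),((770,460),(.125,.075))]]+[(1,D(p),xy) for p,xy in [((38,577),(.125,.075))]]
L=[(0,S(p),x) for p,x in [((332,412),-.011),((275,448),-.011),((370,440),.011),((312,477),.011),((517,302),-.011),((468,333),-.011)]]+[(1,D(p),x) for p,x in [((341,538),.011),((329,592),.011),((399,541),-.011),((386,595),-.011),((388,380),.011),((377,424),.011),((438,384),-.011),((427,427),-.011)]]
E=[(0,S(p),-.075) for p in [(64,318),(300,480)]]+[(1,D(p),.075) for p in [(38,577),(400,594),(720,612)]]
cam=[sc,sd]
def loc(q,i,p,z=.03):
    sg=1 if i else -1
    W=atz(cam[i],*p,z)[:2]+sg*q[3:5]
    c,s=np.cos(q[2]),np.sin(q[2]); d=W-q[:2]; return np.array([c*d[0]+s*d[1],-s*d[0]+c*d[1]])
def res(q):
    r=[]
    for s,p,xy in P: r+=list(loc(q,s,p)-xy)
    for s,p,x in L: r.append(loc(q,s,p)[0]-x)
    for s,p,y in E: r.append(loc(q,s,p)[1]-y)
    return np.array(r)*1000
o=least_squares(res,[.574,.066,.07,0,0]); q=o.x; print(q,np.degrees(q[2]),o.cost); print(res(q).round(1))
a=loc(q,0,S((233,281)),.05); b=loc(q,1,D((598,508)),.05); d=b-a
print('bar',a,b,(a+b)/2,np.arctan2(-d[0],d[1]),np.linalg.norm(d))
np.save('q.npy',q)
```

```text
[ 0.57423958  0.06623621  0.07328517  0.00179071 -0.00183388] 4.198930695801312 11.016344720721353
[-0.1  2.7  1.3 -1.  -1.5  0.3 -1.1 -0.7 -0.6 -0.4  0.6  1.   1.4  0.4
  0.4  0.5 -0.2 -0.6 -0.5 -0.1 -1.3 -0.4  0.3 -0.7  0.2]
bar [-0.08491589 -0.02258082] [-0.08875174  0.03976261] [-0.08683381  0.0085909 ] 0.061450287453985265 0.06246131864836682
```

```bash
cat >> h.py <<'E'
q=np.load('q.npy'); YAW=3.9
def rl(x,y,z):
    c,s=np.cos(np.radians(YAW)),np.sin(np.radians(YAW)); return np.array([q[0]+c*x-s*y,q[1]+s*x+c*y,z])
def wl(W):
    c,s=np.cos(np.radians(YAW)),np.sin(np.radians(YAW)); d=np.array(W)[:2]-q[:2]; return np.array([c*d[0]+s*d[1],-s*d[0]+c*d[1],W[2]])
def mv(target,rpy=None,o=None):
    o=o or sensors.get_obs(); R=Rn.from_euler('xyz',o['orientation'],degrees=True)
    d=R.inv().apply(np.array(target)-o['tool_pos'])/.15
    rv=np.zeros(3) if rpy is None else (R.inv()*Rn.from_euler('xyz',rpy,degrees=True)).as_rotvec()/np.radians(60)
    return np.concatenate([d,rv]).round(3)
def st():
    o=sensors.get_obs(); f=o['force']; c,s=np.cos(np.radians(YAW)),np.sin(np.radians(YAW))
    print('t',round(o['clock'],2),'loc',(wl(o['tool_pos'])*1000).round(2),'rpy',o['orientation'].round(2),'floc',np.round([c*f[0]+s*f[1],-s*f[0]+c*f[1],f[2]],2),'open',round(o['opening']*1000,1),'q',o['joint_pos'].round(1))
E
python3 - <<'E'
from h import *
st(); D=[180,0,90+YAW]
for p in [(.40,-.25,.227),rl(-.124,.0086,.14)]: print(p,mv(p,D))
E
```

```text
t 0.1 loc [-471.51 -693.25  225.73] rpy [-1.7999e+02 -8.0000e-02  1.0293e+02] floc [ 1.   -0.29 -0.46] open 87.8 q [-60.6  20.6   0.6  -0.  -70.1 -16.5]
(0.4, -0.25, 0.227) [ 2.276e+00  2.226e+00 -5.000e-03 -0.000e+00 -1.000e-03  1.500e-01]
[0.4499418 0.0663824 0.14     ] [ 4.257e+00  3.022e+00  5.770e-01 -0.000e+00 -1.000e-03  1.500e-01]
```

Call:
drive_tool:
  moves:
    - [0.3,0.3,0,0,0,0.1]
    - [0.6,0.6,0,0,0,0.15]
    - [0.8,0.8,0,0,0,0.15]
    - [1,0.98,0,0,0,0.15]
    - [1,0.98,0,0,0,0.15]
  fingers: -0.545

```text
clock: 0.6
tool_pos: [0.2622, -0.4749, 0.2261]
orientation: [180.0, -0.1, 94.1]
force: [0.5, -0.9, 0.3]
opening: 0.0534
```

Run:
```python
from h import *
st(); D=[180,0,90+YAW]
for p in [(.40,-.25,.227),rl(-.124,.0086,.14)]: print(p,mv(p,D))
```

```text
t 0.6 loc [-348.16 -518.62  226.12] rpy [ 1.7997e+02 -1.1000e-01  9.4090e+01] floc [ 0.4  -0.95  0.29] open 53.4 q [-40.5   8.1 -16.   -0.1 -65.9 -45.4]
(0.4, -0.25, 0.227) [ 1.43   1.024 -0.003  0.    -0.002  0.003]
[0.4499418 0.0663824 0.14     ] [ 3.509e+00  1.506e+00  5.820e-01  0.000e+00 -2.000e-03  3.000e-03]
```

Call:
drive_tool:
  moves:
    - [0.3,0.2,0,0,0,0]
    - [0.6,0.45,0,0,0,0]
    - [0.8,0.7,0,0,0,0]
    - [1,0.9,0,0,0,0]
    - [1,0.9,0,0,0,0]

```text
clock: 1.1
tool_pos: [0.3888, -0.3128, 0.2265]
orientation: [179.9, -0.1, 94.3]
force: [-0.2, -0.7, 0.1]
opening: 0.0204
```

Call:
drive_tool:
  moves:
    - [0.33,0.1,0,0,0,0]
    - [0.66,0.2,0,0,0,0]
    - [1,0.3,0,0,0,0]
    - [1,0.3,0,0,0,0]

```text
clock: 1.5
tool_pos: [0.423, -0.1567, 0.227]
orientation: [179.9, -0.1, 94.5]
force: [-0.4, -0.7, 0.0]
opening: 0.0199
```

Run:
```python
from h import *
st(); D=[180,0,90+YAW]
for p in [rl(-.124,.0086,.14)]: print(p,mv(p,D))
```

```text
t 1.5 loc [-166.03 -212.18  227.02] rpy [ 1.7989e+02 -1.4000e-01  9.4510e+01] floc [-0.41 -0.7   0.02] open 19.9 q [  4.7  -1.2 -26.   -0.2 -65.  -90.1]
[0.4499418 0.0663824 0.14     ] [ 1.467  0.295  0.584  0.002 -0.002  0.01 ]
```

Call:
drive_tool:
  moves:
    - [0.33,0.07,0,0,0,0.01]
    - [0.66,0.13,0,0,0,0.01]
    - [0.95,0.2,0.1,0,0,0.01]
    - [0.95,0.2,0.2,0,0,0.01]

```text
clock: 1.9
tool_pos: [0.4431, -0.0085, 0.1976]
orientation: [179.8, -0.2, 94.2]
force: [-0.0, 0.2, -0.1]
opening: 0.0198
```

Run:
```python
from h import *
st(); D=[180,0,90+YAW]
for p in [rl(-.124,.0086,.14)]: print(p,mv(p,D))
```

```text
t 1.9 loc [-135.88  -65.65  197.61] rpy [179.76  -0.19  94.17] floc [-0.    0.23 -0.05] open 19.8 q [ 2.450e+01 -7.000e-01 -2.970e+01 -1.000e-01 -6.080e+01 -1.102e+02]
[0.4499418 0.0663824 0.14     ] [ 0.493  0.08   0.386  0.004 -0.003  0.005]
```

Call:
drive_tool:
  moves:
    - [0.33,0.05,0.1,0.004,-0.003,0.005]
    - [0.493,0.08,0.2,0.004,-0.003,0.005]
    - [0.493,0.08,0.4,0.004,-0.003,0.005]
    - [0.493,0.08,0.5,0.004,-0.003,0.005]
    - [0.493,0.08,0.5,0.004,-0.003,0.005]

```text
clock: 2.4
tool_pos: [0.4487, 0.0653, 0.1207]
orientation: [-179.7, 0.1, 93.9]
force: [-0.5, -0.5, 0.6]
opening: 0.0202
```

Run:
```python
from h import *
st(); D=[180,0,90+YAW]
print(mv(rl(-.124,.0086,.043),D))
snap('side','side2'); crop('side2',175,180,365,345,4.2,'sd2')
snap('scene','scene2'); crop('scene2',285,195,445,325,5,'sc2')
```

```text
t 2.4 loc [-125.31    7.55  120.73] rpy [-1.7974e+02  1.1000e-01  9.3850e+01] floc [-0.58 -0.47  0.63] open 20.2 q [  33.3    5.6  -34.5   -0.   -50.2 -119.4]
[ 0.008  0.011  0.518 -0.004  0.002 -0.001]
```

View pics/sd2.png

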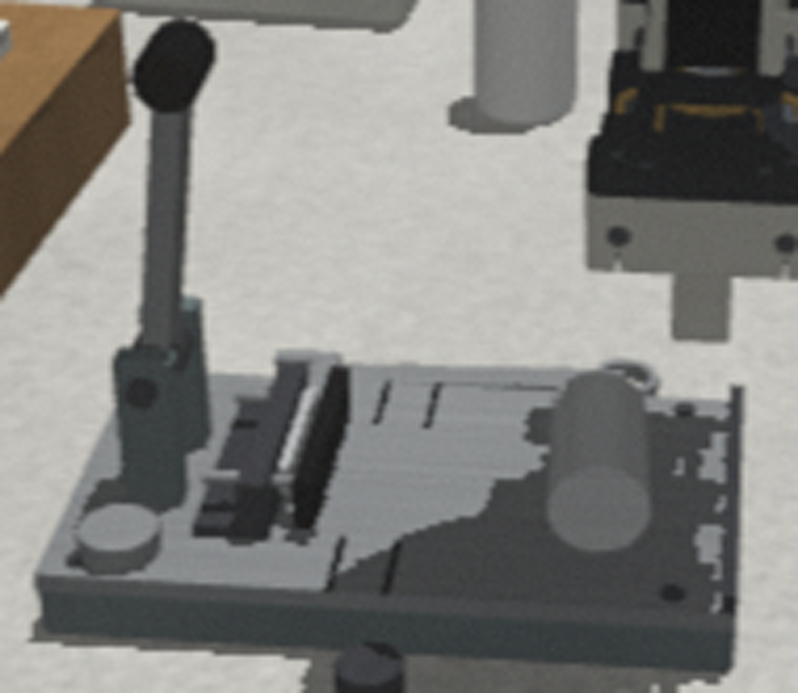

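View pics/sc2.png

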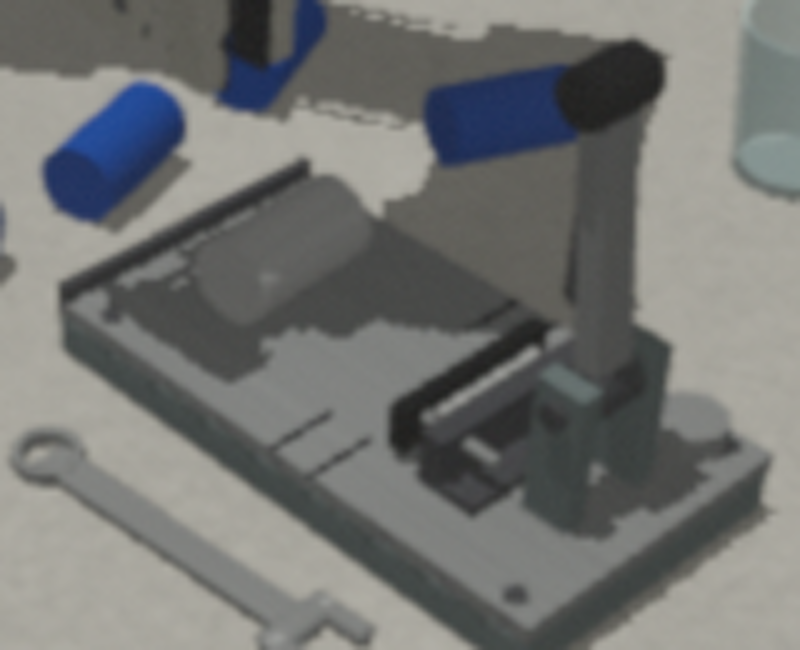

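Run:
```python
from h import *
sd=load('side2')
for dx in(-.0095,.0095):
    for y in (.0075+.01,.0075+.031):
        p=proj(sd,rl(-.1253+dx,y,.1207)); print(dx,y,(p[0]-175)*4.2,(p[1]-180)*4.2)
```

```text
-0.0095 0.0175 720.9759971464814 326.2311248227016
-0.0095 0.0385 719.9012834946053 354.84272110636647
0.0095 0.0175 671.2601133718067 323.7630312183017
0.0095 0.0385 669.0956878243165 352.29379401340753
```

Call:
drive_tool:
  moves:
    - [0.008,0.011,0.1,-0.004,0.002,0]
    - [0.008,0.011,0.25,-0.004,0.002,0]
    - [0.008,0.011,0.4,-0.004,0.002,0]
    - [0.008,0.011,0.5,-0.004,0.002,0]
    - [0.008,0.011,0.515,-0.004,0.002,0]
    - [0.008,0.011,0.515,-0.004,0.002,0]
  fingers: -0.18

```text
clock: 3.1
tool_pos: [0.4526, 0.067, 0.0466]
orientation: [179.7, -0.1, 93.8]
force: [0.7, -0.2, 0.6]
opening: 0.036
```

Run:
```python
from h import *
st(); st(); D=[180,0,90+YAW]
print(mv(rl(-.124,.0086,.043),D))
snap('side','side3'); crop('side3',175,180,365,345,4.2,'sd3')
```

```text
t 3.1 loc [-121.34    9.08   46.64] rpy [ 1.7975e+02 -1.0000e-01  9.3830e+01] floc [ 0.7 -0.3  0.6] open 36.0 q [ 3.330e+01  1.200e+01 -3.950e+01  1.000e-01 -3.820e+01 -1.195e+02]
t 3.1 loc [-121.34    9.08   46.64] rpy [ 1.7975e+02 -1.0000e-01  9.3830e+01] floc [ 0.7 -0.3  0.6] open 36.0 q [ 3.330e+01  1.200e+01 -3.950e+01  1.000e-01 -3.820e+01 -1.195e+02]
[-0.003 -0.018  0.024  0.004 -0.002 -0.001]
```

View pics/sd3.png

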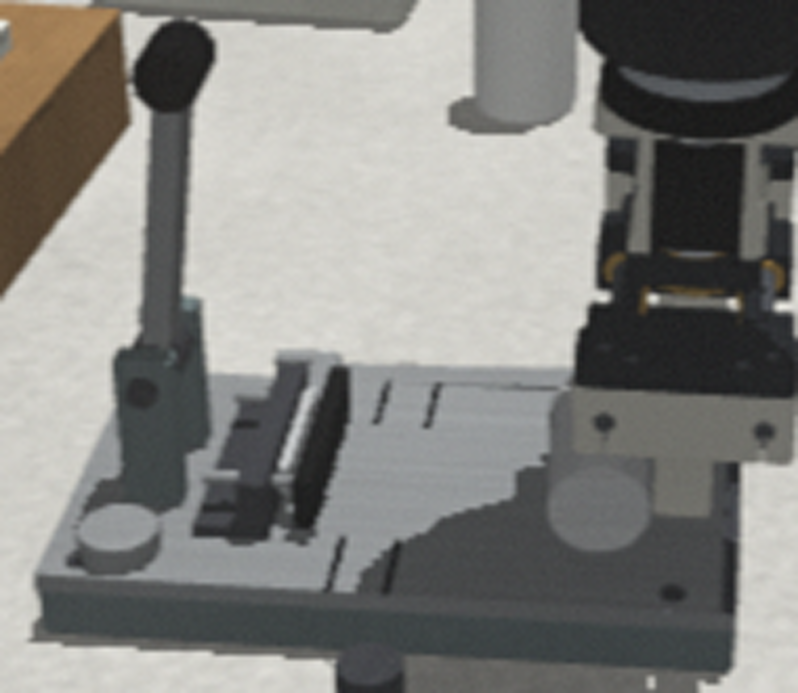

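Call:
drive_tool:
  moves:
    - [0,0.01,0.01,0.004,-0.002,0]
    - [0,0.02,0.02,0.004,-0.002,0]
    - [0,0.03,0.03,0.004,-0.002,0]
    - [0,0.043,0.03,0.004,-0.002,0]
    - [0,0.056,0.03,0.004,-0.002,0]
    - [0,0.07,0.03,0.004,-0.002,0]
    - [0,0.083,0.03,0.004,-0.002,0]
    - [0,0.096,0.03,0.004,-0.002,0]

```text
clock: 3.95
tool_pos: [0.4674, 0.0683, 0.0426]
orientation: [179.9, 0.0, 93.8]
force: [0.1, -0.4, -0.3]
opening: 0.036
```

Run:
```python
from h import *
st();  D=[180,0,90+YAW]
print(mv(rl(-.08,.0086,.042),D))
snap('side','side4'); crop('side4',175,180,365,345,4.2,'sd4')
```

```text
t 3.95 loc [-106.46    9.3    42.56] rpy [179.94   0.    93.84] floc [ 0.1  -0.42 -0.29] open 36.0 q [  32.3   13.7  -37.8    0.   -38.5 -118.5]
[-0.004  0.176  0.004  0.001  0.    -0.001]
```

View pics/sd4.png

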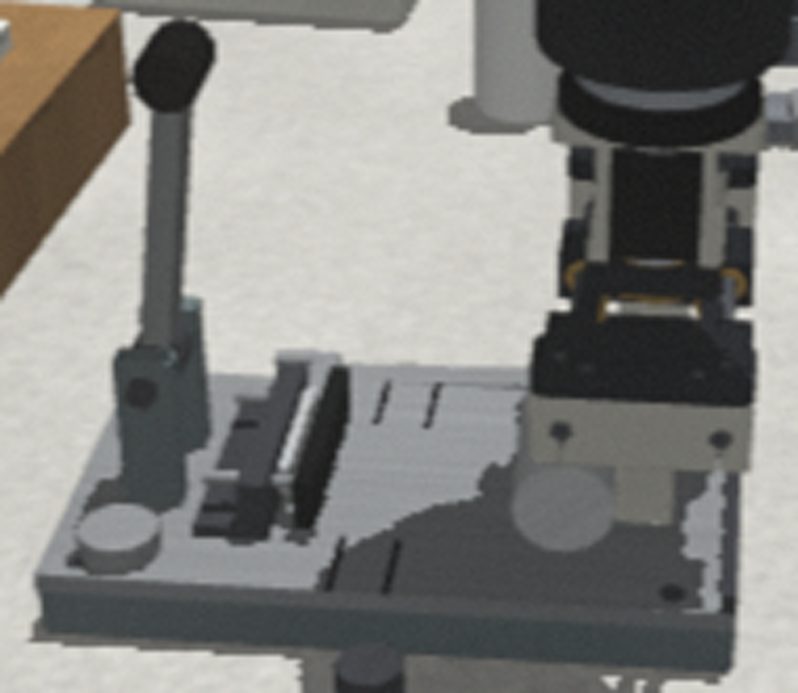

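Call:
drive_tool:
  moves:
    - [0,0.015,0,0,0,0]
    - [0,0.03,0,0,0,0]
    - [0,0.045,0,0,0,0]
    - [0,0.06,0,0,0,0]
    - [0,0.075,0,0,0,0]
    - [0,0.09,0,0,0,0]
    - [0,0.105,0,0,0,0]
    - [0,0.12,0,0,0,0]

```text
clock: 4.8
tool_pos: [0.4858, 0.0696, 0.0426]
orientation: [179.9, 0.0, 93.8]
force: [-0.4, 0.8, 0.5]
opening: 0.036
```

Call:
drive_tool:
  moves:
    - [0,0.015,0,0,0,0]
    - [0,0.03,0,0,0,0]
    - [0,0.045,0,0,0,0]
    - [0,0.06,0,0,0,0]
    - [0,0.072,0,0,0,0]
    - [0,0.084,0,0,0,0]
    - [0,0.095,0,0,0,0]
    - [0,0.105,0,0,0,0]

```text
clock: 5.6
tool_pos: [0.5017, 0.0707, 0.0426]
orientation: [179.9, 0.0, 93.9]
force: [-0.0, -0.2, 1.4]
opening: 0.0363
```

Run:
```python
from h import *
st();  D=[180,0,90+YAW]
print(mv(rl(-.04,.0086,.042),D))
snap('side','side5'); crop('side5',175,180,365,345,4.2,'sd5')
snap('scene','scene5'); crop('scene5',285,195,445,325,5,'sc5')
```

```text
t 5.6 loc [-72.09   9.36  42.63] rpy [179.93   0.    93.85] floc [-0.02 -0.19  1.41] open 36.3 q [ 3.030e+01  1.650e+01 -3.360e+01  1.000e-01 -3.990e+01 -1.165e+02]
[-0.005  0.214  0.004  0.001  0.    -0.001]
```

View pics/sd5.png

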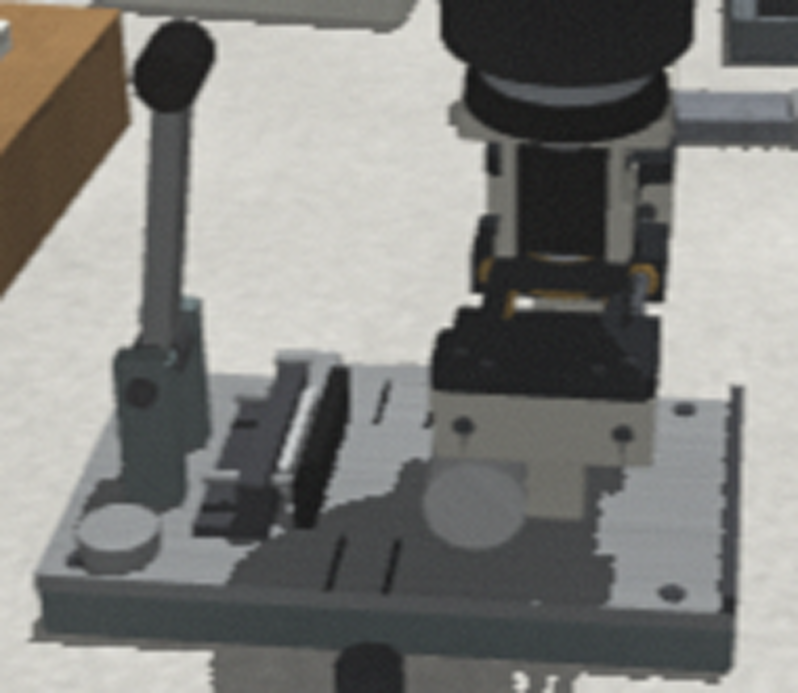

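View pics/sc5.png

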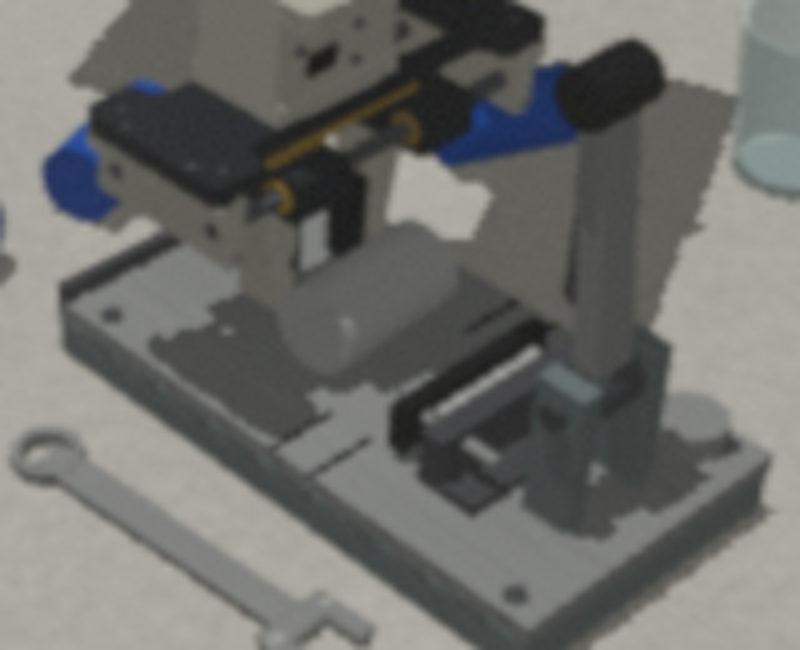

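Call:
drive_tool:
  moves:
    - [0,0.014,0,0,0,0]
    - [0,0.028,0,0,0,0]
    - [0,0.042,0,0,0,0]
    - [0,0.056,0,0,0,0]
    - [0,0.07,0,0,0,0]
    - [0,0.084,0,0,0,0]
    - [0,0.098,0,0,0,0]
    - [0,0.11,0,0,0,0]

```text
clock: 6.5
tool_pos: [0.5184, 0.0718, 0.0426]
orientation: [179.9, 0.0, 93.8]
force: [-0.0, 0.4, 0.0]
opening: 0.0355
```

Call:
drive_tool:
  moves:
    - [0,0.01,0,0,0,0]
    - [0,0.02,0,0,0,0]
    - [0,0.03,0,0,0,0]
    - [0,0.04,0,0,0,0]
    - [0,0.048,0,0,0,0]
    - [0,0.056,0,0,0,0]
    - [0,0.064,0,0,0,0]
    - [0,0.072,0,0,0,0]

```text
clock: 7.3
tool_pos: [0.5293, 0.0725, 0.0426]
orientation: [179.9, -0.0, 93.8]
force: [1.0, 0.5, 0.6]
opening: 0.0359
```

Run:
```python
from h import *
st()
snap('side','side6'); crop('side6',175,180,365,345,4.2,'sd6')
```

```text
t 7.3 loc [-44.44   9.35  42.64] rpy [179.92  -0.    93.85] floc [1.01 0.39 0.61] open 35.9 q [  28.9   18.6  -30.1    0.   -41.2 -115.1]
```

View pics/sd6.png

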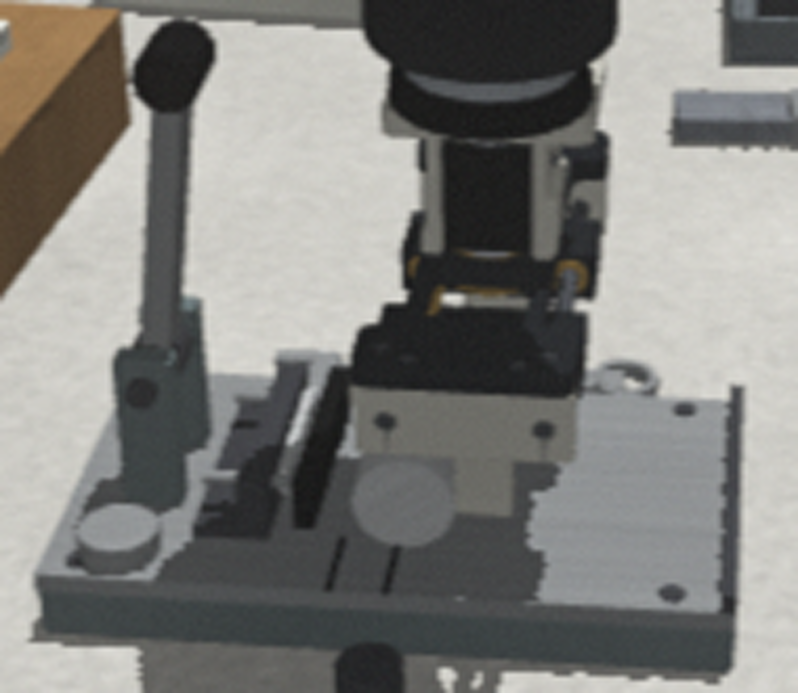

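Call:
drive_tool:
  moves:
    - [0,0.007,0,0,0,0]
    - [0,0.014,0,0,0,0]
    - [0,0.021,0,0,0,0]
    - [0,0.028,0,0,0,0]
    - [0,0.034,0,0,0,0]
    - [0,0.04,0,0,0,0]
    - [0,0.046,0,0,0,0]
    - [0,0.052,0,0,0,0]

```text
clock: 8.15
tool_pos: [0.5374, 0.0731, 0.0427]
orientation: [179.9, -0.0, 93.8]
force: [-0.6, 0.4, 0.1]
opening: 0.0356
```

Call:
drive_tool:
  moves:
    - [0,0.003,0,0,0,0]
    - [0,0.006,0,0,0,0]
    - [0,0.009,0,0,0,0]
    - [0,0.012,0,0,0,0]

```text
clock: 8.55
tool_pos: [0.5392, 0.0732, 0.0427]
orientation: [179.9, -0.0, 93.9]
force: [0.2, 0.0, -0.3]
opening: 0.0355
```

Call:
drive_tool:
  moves:
    - [0,0.003,0,0,0,0]
    - [0,0.006,0,0,0,0]
    - [0,0.009,0,0,0,0]

```text
clock: 8.85
tool_pos: [0.5406, 0.0733, 0.0427]
orientation: [179.9, -0.0, 93.8]
force: [-0.0, 0.4, -0.3]
opening: 0.0359
```

Run:
```python
from h import *
st()
snap('side','side7'); crop('side7',235,260,315,320,9,'sd7')
```

```text
t 8.85 loc [-33.13   9.37  42.68] rpy [179.91  -0.    93.85] floc [-0.02  0.36 -0.34] open 35.9 q [ 2.830e+01  1.950e+01 -2.870e+01  1.000e-01 -4.180e+01 -1.145e+02]
```

View pics/sd7.png

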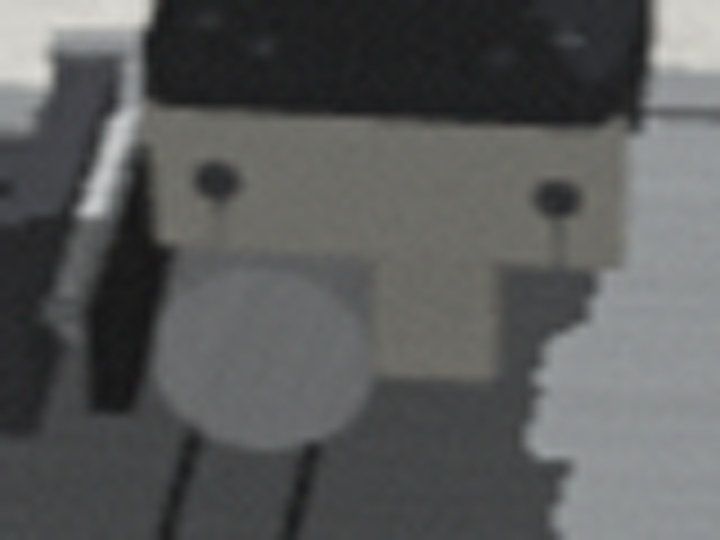

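Call:
drive_tool:
  moves:
    - [0,0.0015,0,0,0,0]
    - [0,0.003,0,0,0,0]
    - [0,0.0045,0,0,0,0]

```text
clock: 9.2
tool_pos: [0.5413, 0.0734, 0.0427]
orientation: [179.9, 0.0, 93.9]
force: [0.1, 0.4, 0.4]
opening: 0.0358
```

Call:
drive_tool:
  moves:
    - [0,0.0015,0,0,0,0]
    - [0,0.003,0,0,0,0]

```text
clock: 9.4
tool_pos: [0.5417, 0.0734, 0.0427]
orientation: [179.9, 0.0, 93.9]
force: [-0.1, -0.6, -0.4]
opening: 0.0362
```

Call:
drive_tool:
  moves:
    - [0,0.0015,0,0,0,0]
    - [0,0.003,0,0,0,0]

```text
clock: 9.6
tool_pos: [0.5422, 0.0735, 0.0427]
orientation: [179.9, -0.0, 93.9]
force: [-0.9, 0.3, 0.7]
opening: 0.0358
```

Call:
drive_tool:
  moves:
    - [0,0.0015,0,0,0,0]
    - [0,0.003,0,0,0,0]

```text
clock: 9.8
tool_pos: [0.5426, 0.0735, 0.0426]
orientation: [179.9, 0.0, 93.9]
force: [-1.0, -0.1, 0.0]
opening: 0.0361
```

Call:
drive_tool:
  moves:
    - [0,0.0015,0,0,0,0]
    - [0,0.003,0,0,0,0]

```text
clock: 10.0
tool_pos: [0.543, 0.0735, 0.0426]
orientation: [179.9, 0.0, 93.9]
force: [-0.9, 0.0, 0.1]
opening: 0.0359
```

Call:
drive_tool:
  moves:
    - [0,0.0015,0,0,0,0]
    - [0,0.003,0,0,0,0]

```text
clock: 10.2
tool_pos: [0.5435, 0.0735, 0.0426]
orientation: [179.9, 0.0, 93.8]
force: [-0.8, -0.1, 1.2]
opening: 0.0361
```

Call:
drive_tool:
  moves:
    - [0,0.0015,0,0,0,0]
    - [0,0.003,0,0,0,0]

```text
clock: 10.4
tool_pos: [0.5439, 0.0735, 0.0426]
orientation: [179.9, 0.0, 93.9]
force: [-1.2, -0.5, 0.4]
opening: 0.0359
```

Call:
drive_tool:
  moves:
    - [0,0.0015,0,0,0,0]
    - [0,0.003,0,0,0,0]

```text
clock: 10.6
tool_pos: [0.5444, 0.0736, 0.0426]
orientation: [179.9, 0.0, 93.9]
force: [-0.4, 0.7, 0.2]
opening: 0.0357
```

Call:
drive_tool:
  moves:
    - [0,0.0015,0,0,0,0]
    - [0,0.003,0,0,0,0]

```text
clock: 10.8
tool_pos: [0.5448, 0.0736, 0.0426]
orientation: [179.9, 0.0, 93.8]
force: [-1.4, -0.8, 0.6]
opening: 0.0358
```

Run:
```python
from h import *
st()
snap('side','side8'); crop('side8',235,260,315,320,9,'sd8')
```

```text
t 10.8 loc [-28.91   9.33  42.62] rpy [179.94   0.    93.85] floc [-1.41 -0.69  0.61] open 35.8 q [  28.1   19.8  -28.1    0.   -42.  -114.3]
```

View pics/sd8.png

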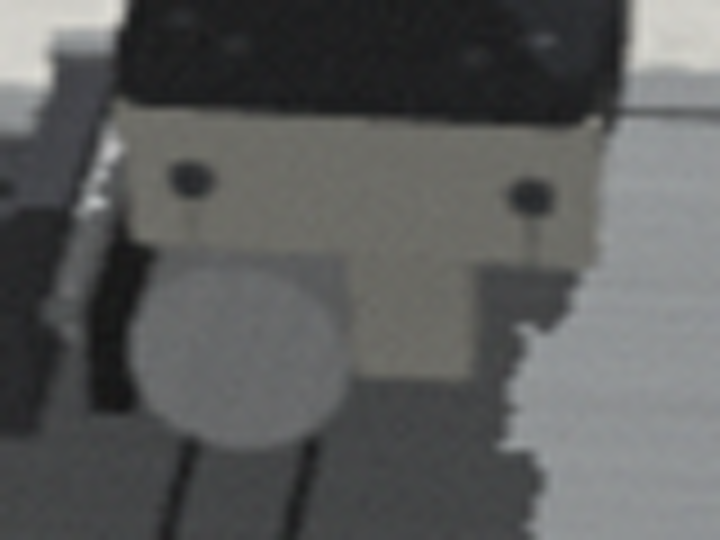

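Call:
drive_tool:
  moves:
    - [0,0.0015,0,0,0,0]
    - [0,0.003,0,0,0,0]

```text
clock: 11.05
tool_pos: [0.5449, 0.0735, 0.0425]
orientation: [180.0, 0.0, 93.8]
force: [-2.1, 0.6, 0.9]
opening: 0.0359
```

Call:
drive_tool:
  moves:
    - [0,0.0015,0,0,0,0]
    - [0,0.003,0,0,0,0]

```text
clock: 11.25
tool_pos: [0.5449, 0.0734, 0.0424]
orientation: [-180.0, 0.0, 93.8]
force: [-3.3, 0.5, 2.0]
opening: 0.0357
```

Call:
drive_tool:
  moves:
    - [0,0.0015,0,0,0,0]
    - [0,0.003,0,0,0,0]

```text
clock: 11.45
tool_pos: [0.5449, 0.0733, 0.0423]
orientation: [-179.9, 0.0, 93.8]
force: [-4.2, 1.4, 2.1]
opening: 0.0358
```

Call:
drive_tool:
  moves:
    - [0,0.0015,-0.001,0,0,0]
    - [0,0.003,-0.001,0,0,0]

```text
clock: 11.65
tool_pos: [0.5449, 0.0733, 0.0423]
orientation: [-179.9, 0.0, 93.8]
force: [-5.0, 1.8, 1.9]
opening: 0.0358
```

Call:
drive_tool:
  moves:
    - [0,0.0015,-0.001,0,0,0]
    - [0,0.003,-0.001,0,0,0]

```text
clock: 11.85
tool_pos: [0.545, 0.0733, 0.0423]
orientation: [-179.8, 0.0, 93.8]
force: [-5.5, 1.4, 1.7]
opening: 0.0358
```

Call:
drive_tool:
  moves:
    - [0,0.002,-0.001,0,0,0]
    - [0,0.004,-0.001,0,0,0]

```text
clock: 12.05
tool_pos: [0.545, 0.0732, 0.0422]
orientation: [-179.8, 0.0, 93.8]
force: [-6.8, 2.0, 2.6]
opening: 0.0361
```

Call:
drive_tool:
  moves:
    - [0.001,0.002,-0.001,0,0,0]
    - [0.001,0.004,-0.001,0,0,0]

```text
clock: 12.25
tool_pos: [0.545, 0.0732, 0.0423]
orientation: [-179.7, 0.1, 93.8]
force: [-6.7, 1.2, 2.7]
opening: 0.036
```

Call:
drive_tool:
  moves:
    - [0.001,0.0025,-0.001,0,0,0]
    - [0.001,0.004,-0.001,0,0,0]

```text
clock: 12.45
tool_pos: [0.545, 0.0732, 0.0423]
orientation: [-179.7, 0.1, 93.8]
force: [-6.7, 2.0, 2.7]
opening: 0.036
```

Call:
drive_tool:
  moves:
    - [0.001,0.0045,-0.001,0,0,0]
    - [0.001,0.005,-0.001,0,0,0]

```text
clock: 12.65
tool_pos: [0.545, 0.0732, 0.0422]
orientation: [-179.6, 0.1, 93.8]
force: [-6.9, 1.3, 3.3]
opening: 0.0362
```

Call:
drive_tool:
  moves:
    - [0.001,0.005,-0.001,0,0,0]
    - [0.001,0.005,-0.001,0,0,0]

```text
clock: 12.85
tool_pos: [0.545, 0.0732, 0.0422]
orientation: [-179.5, 0.1, 93.8]
force: [-6.7, 1.4, 2.1]
opening: 0.0359
```

Call:
drive_tool:
  moves:
    - [0.001,0.006,-0.001,0,-0.004,0]
    - [0.001,0.006,-0.001,0,-0.004,0]

```text
clock: 13.05
tool_pos: [0.5451, 0.0731, 0.0421]
orientation: [-179.4, 0.4, 93.7]
force: [-5.0, 0.5, 2.5]
opening: 0.0359
```

Run:
```python
from h import *
st(); print(mv(sensors.get_obs()['tool_pos'],[180,0,90+YAW])); print(sensors.get_obs()['moment'])
```

```text
t 13.05 loc [-28.61   8.87  42.15] rpy [-179.4     0.38   93.75] floc [-4.99  0.8   2.46] open 35.9 q [ 2.810e+01  2.020e+01 -2.760e+01  1.000e-01 -4.290e+01 -1.145e+02]
[ 0.     0.     0.    -0.01   0.006 -0.003]
[0.37290633 2.31030744 0.03596799]
```

Call:
drive_tool:
  moves:
    - [0.001,0.004,-0.001,-0.003,0.003,0]
    - [0.001,0.004,-0.001,-0.005,0.006,0]

```text
clock: 13.25
tool_pos: [0.5451, 0.0731, 0.042]
orientation: [-179.6, 0.0, 93.7]
force: [-5.0, 1.9, 0.6]
opening: 0.0361
```

Call:
drive_tool:
  moves:
    - [0.001,0.005,-0.001,-0.005,0,0]
    - [0.001,0.005,-0.001,-0.005,0,0]

```text
clock: 13.45
tool_pos: [0.5452, 0.0731, 0.042]
orientation: [-179.9, 0.1, 93.7]
force: [-5.3, 1.6, 0.6]
opening: 0.0357
```

Call:
drive_tool:
  moves:
    - [0.001,0.006,-0.002,-0.002,0,0]
    - [0.001,0.007,-0.002,-0.002,0,0]

```text
clock: 13.65
tool_pos: [0.5452, 0.0731, 0.0419]
orientation: [-179.9, 0.1, 93.7]
force: [-7.3, 1.9, 2.2]
opening: 0.0359
```

Call:
drive_tool:
  moves:
    - [0.001,0.007,-0.002,-0.002,0,0]
    - [0.001,0.008,-0.002,-0.002,0,0]

```text
clock: 13.85
tool_pos: [0.5453, 0.073, 0.0419]
orientation: [-179.9, 0.1, 93.7]
force: [-6.7, 2.3, 2.4]
opening: 0.0362
```

Call:
drive_tool:
  moves:
    - [0.002,0.009,-0.002,-0.002,0,0]
    - [0.002,0.009,-0.002,-0.002,0,0]
    - [0.002,0.009,-0.002,-0.002,0,0]

```text
clock: 14.15
tool_pos: [0.5453, 0.0731, 0.0419]
orientation: [-179.9, 0.1, 93.7]
force: [-7.0, 1.8, 3.6]
opening: 0.036
```

Call:
drive_tool:
  moves:
    - [0.002,0.01,-0.002,-0.002,0,0]
    - [0.002,0.0105,-0.002,-0.002,0,0]
    - [0.002,0.0105,-0.002,-0.002,0,0]
    - [0.002,0.0105,-0.002,-0.002,0,0]

```text
clock: 14.55
tool_pos: [0.5454, 0.073, 0.0419]
orientation: [-179.9, 0.2, 93.7]
force: [-8.8, 2.2, 3.7]
opening: 0.0362
```

Call:
drive_tool:
  moves:
    - [0.002,0.01,-0.002,-0.002,0,0]
    - [0.002,0.01,-0.002,-0.002,0,0]
    - [0.002,0.01,-0.002,-0.002,0,0]
    - [0.002,0.01,-0.002,-0.002,0,0]

```text
clock: 14.95
tool_pos: [0.5454, 0.073, 0.0419]
orientation: [-179.8, 0.2, 93.7]
force: [-9.0, 1.3, 3.6]
opening: 0.0358
```

Call:
drive_tool:
  moves:
    - [0.002,0.01,-0.002,-0.002,0,0]
    - [0.002,0.01,-0.002,-0.002,0,0]
    - [0.002,0.01,-0.002,-0.002,0,0]
    - [0.002,0.01,-0.002,-0.002,0,0]

```text
clock: 15.35
tool_pos: [0.5454, 0.073, 0.0418]
orientation: [-179.8, 0.2, 93.6]
force: [-8.8, 2.0, 4.0]
opening: 0.0362
```

Call:
drive_tool:
  moves:
    - [0.002,0.01,-0.002,-0.002,0,0]
    - [0.002,0.01,-0.002,-0.002,0,0]
    - [0.002,0.01,-0.002,-0.002,0,0]
    - [0.002,0.01,-0.002,-0.002,0,0]

```text
clock: 15.75
tool_pos: [0.5454, 0.073, 0.0418]
orientation: [-179.8, 0.3, 93.6]
force: [-8.3, 1.7, 3.6]
opening: 0.0357
```

Call:
drive_tool:
  moves:
    - [0.002,0.01,-0.002,-0.002,0,0]
    - [0.002,0.01,-0.002,-0.002,0,0]
    - [0.002,0.01,-0.002,-0.002,0,0]
    - [0.002,0.01,-0.002,-0.002,0,0]

```text
clock: 16.15
tool_pos: [0.5454, 0.073, 0.0418]
orientation: [-179.8, 0.3, 93.6]
force: [-8.4, 1.5, 3.6]
opening: 0.0358
```

Run:
```python
from h import *
st(); snap('side','side9'); crop('side9',235,260,315,320,9,'sd9')
snap('scene','scene9'); crop('scene9',325,225,405,290,9,'sc9')
```

```text
t 16.15 loc [-28.32   8.67  41.79] rpy [-179.75    0.28   93.61] floc [-8.28  2.03  3.63] open 35.8 q [  28.1   20.1  -27.9    0.2  -42.4 -114.7]
```

View pics/sc9.png

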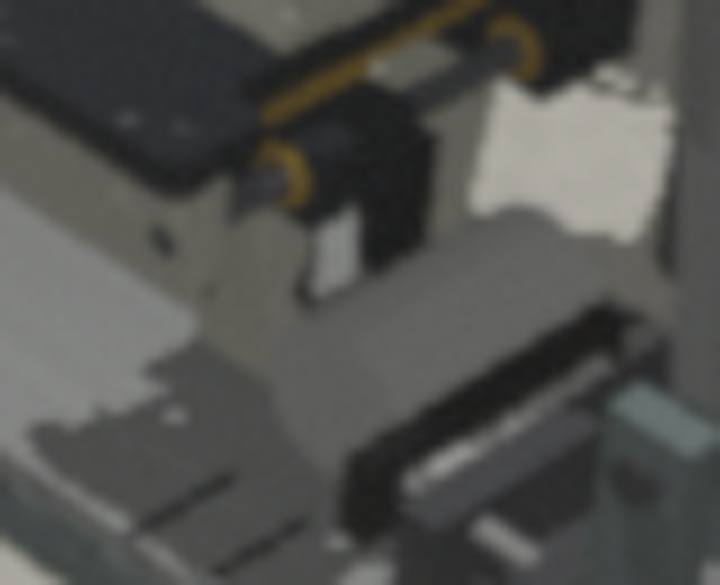

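View pics/sd9.png

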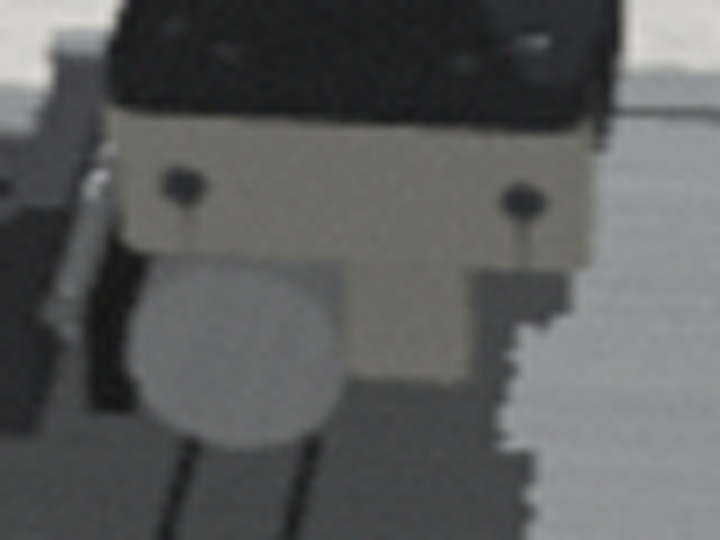

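Call:
drive_tool:
  moves:
    - [0.002,0.006,-0.002,-0.002,0,0]
    - [0.001,0.002,-0.001,0,0,0]
    - [0,-0.002,0,0,0,0]
    - [0,-0.007,0,0,0,0]
    - [0,-0.014,0,0,0,0]
    - [0,-0.024,0,0,0,0]
    - [0,-0.04,0,0,0,0]
    - [0,-0.06,0,0,0,0]

```text
clock: 17.05
tool_pos: [0.5365, 0.0724, 0.0419]
orientation: [-179.8, 0.3, 93.6]
force: [-0.2, -0.0, 0.2]
opening: 0.036
```

Run:
```python
from h import *
st(); snap('side','side10'); crop('side10',235,260,315,320,9,'sd10')
snap('scene','scene10'); crop('scene10',325,225,405,290,9,'sc10')
```

```text
t 17.05 loc [-37.25   8.75  41.91] rpy [-179.78    0.28   93.61] floc [-0.16 -0.    0.21] open 36.0 q [  28.6   19.4  -29.     0.2  -41.9 -115.1]
```

View pics/sd10.png

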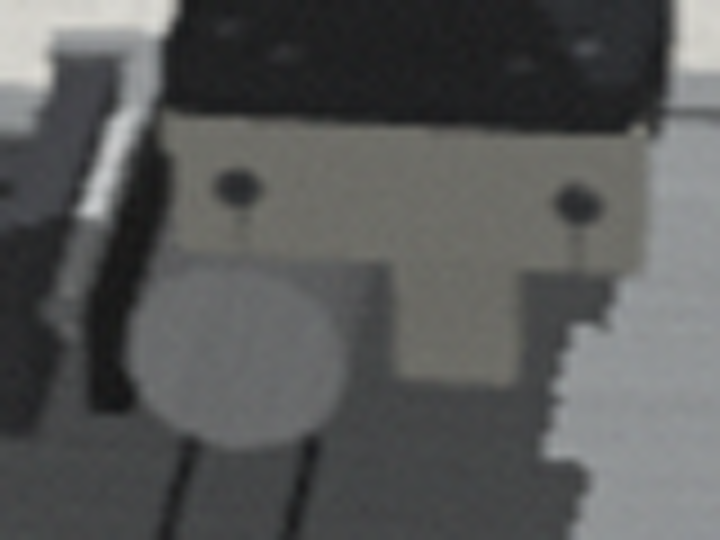

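View pics/sc10.png

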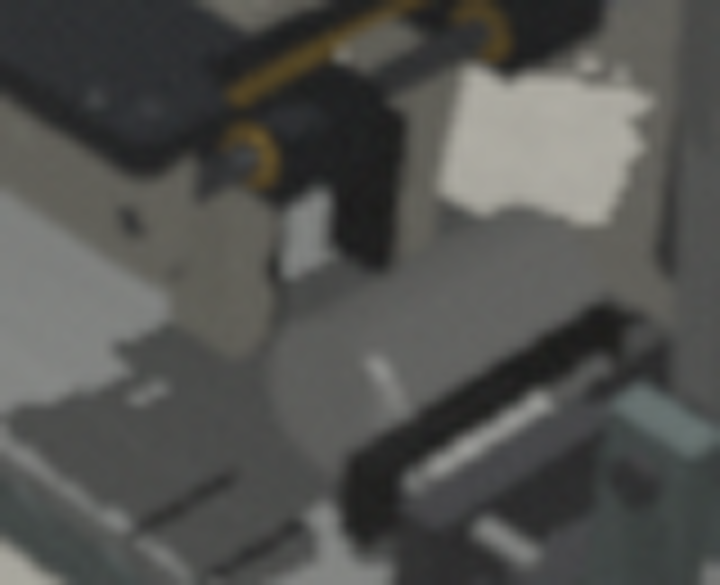

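Call:
drive_tool:
  moves:
    - [0,-0.04,0,0,0,0]
    - [0,-0.1,0,0,0,0]
    - [0,-0.17,0,0,0,0]
    - [0,-0.2,-0.1,0,0,0]
    - [0,-0.2,-0.35,0,0,0]
    - [0,-0.2,-0.65,0,0,0]
    - [0,-0.2,-0.9,0,0,0]
    - [0,-0.2,-1,0,0,0]

```text
clock: 17.95
tool_pos: [0.5074, 0.0717, 0.1961]
orientation: [179.9, 0.2, 93.7]
force: [0.6, 0.9, -0.8]
opening: 0.0359
```

Call:
drive_tool:
  moves:
    - [0,0,-0.3,0,0,0]
    - [0,0,-0.6,0,0,0]
    - [0,0,-0.7,0,0,0]
    - [0,0,-0.7,0,0,0]
  fingers: -1

```text
clock: 18.35
tool_pos: [0.5077, 0.0724, 0.3041]
orientation: [179.6, 0.1, 93.7]
force: [-0.5, 0.0, -0.4]
opening: 0.0097
```

Run:
```python
from h import *
st(); 
for p in [(.118,.001,.285)]: print(mv(rl(*p),[180,0,90+YAW]))
snap('side','side11'); crop('side11',175,180,365,345,4.2,'sd11')
```

```text
t 18.35 loc [-65.99  10.66 304.08] rpy [1.7964e+02 5.0000e-02 9.3670e+01] floc [-0.49  0.05 -0.43] open 9.7 q [  30.2    2.3  -12.5    0.2  -74.9 -116.6]
[-5.900e-02  1.226e+00  1.350e-01  6.000e-03  1.000e-03 -4.000e-03]
```

View pics/sd11.png

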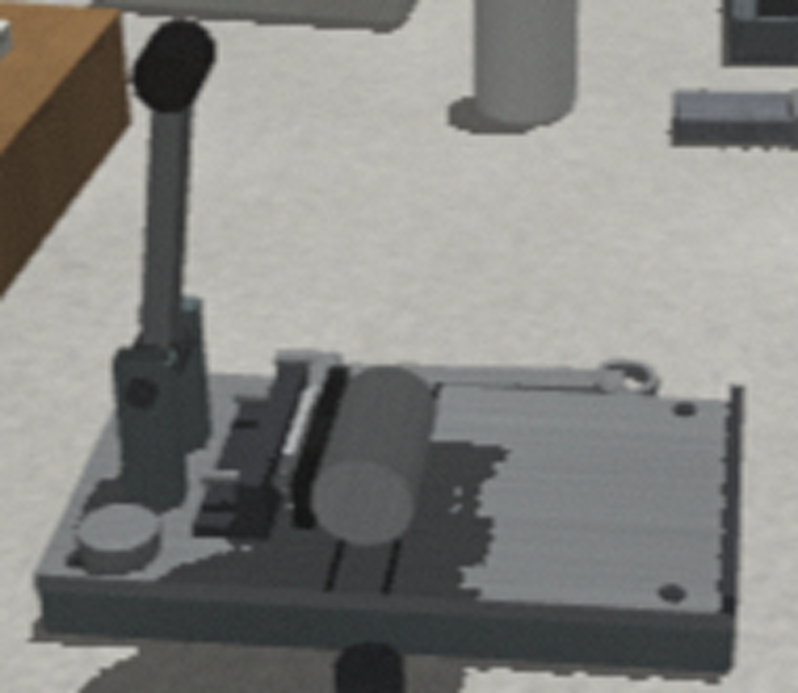

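The bar (around (365,455) in the crop) is lying against the pad, parallel to it and between the lines. Next I go over to behind the knob.

Call:
drive_tool:
  moves:
    - [-0.01,0.25,0,0.006,0,-0.004]
    - [-0.03,0.55,0,0.006,0,-0.004]
    - [-0.05,0.85,0,0.006,0,-0.004]
    - [-0.06,1,0,0.006,0,-0.004]
    - [-0.06,1,0,0.006,0,-0.004]

```text
clock: 18.9
tool_pos: [0.6582, 0.0726, 0.298]
orientation: [-179.5, 0.2, 93.8]
force: [-0.5, -0.6, -1.1]
opening: 0.0005
```

Run:
```python
from h import *
st(); 
for p in [(.120,.001,.285),(.12,.001,.207)]: print(mv(rl(*p),[180,0,90+YAW]))
```

```text
t 18.9 loc [ 84.24   0.6  297.96] rpy [-179.5     0.18   93.83] floc [-0.5  -0.54 -1.06] open 0.5 q [  23.1   17.8    5.9    0.   -78.6 -109.3]
[ 0.003  0.239  0.084 -0.008  0.003 -0.001]
[ 0.005  0.244  0.604 -0.008  0.003 -0.001]
```

Call:
drive_tool:
  moves:
    - [0.003,0.15,0,-0.008,0.003,0]
    - [0.004,0.25,0.05,-0.008,0.003,0]
    - [0.005,0.25,0.2,-0.008,0.003,0]
    - [0.005,0.25,0.35,-0.008,0.003,0]
    - [0.005,0.25,0.48,-0.008,0.003,0]
    - [0.005,0.25,0.57,-0.008,0.003,0]
    - [0.005,0.25,0.595,-0.008,0.003,0]
    - [0.005,0.25,0.595,-0.008,0.003,0]

```text
clock: 19.7
tool_pos: [0.6945, 0.0754, 0.208]
orientation: [-179.9, 0.0, 93.8]
force: [-0.4, 0.8, -0.2]
opening: 0.0004
```

Run:
```python
from h import *
st(); 
snap('side','side12'); crop('side12',145,130,335,295,4.2,'sd12')
snap('scene','scene12'); crop('scene12',325,125,485,255,5,'sc12')
```

```text
t 19.7 loc [120.6    1.   207.98] rpy [-1.7993e+02  3.0000e-02  9.3840e+01] floc [-0.33  0.81 -0.22] open 0.4 q [  22.1   23.4    2.6    0.   -69.2 -108.3]
```

View pics/sd12.png

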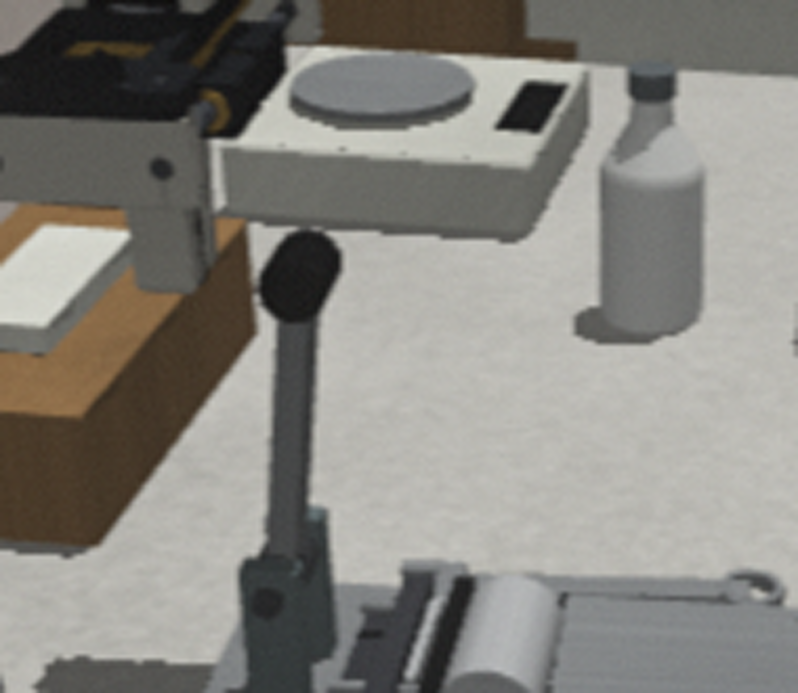

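View pics/sc12.png

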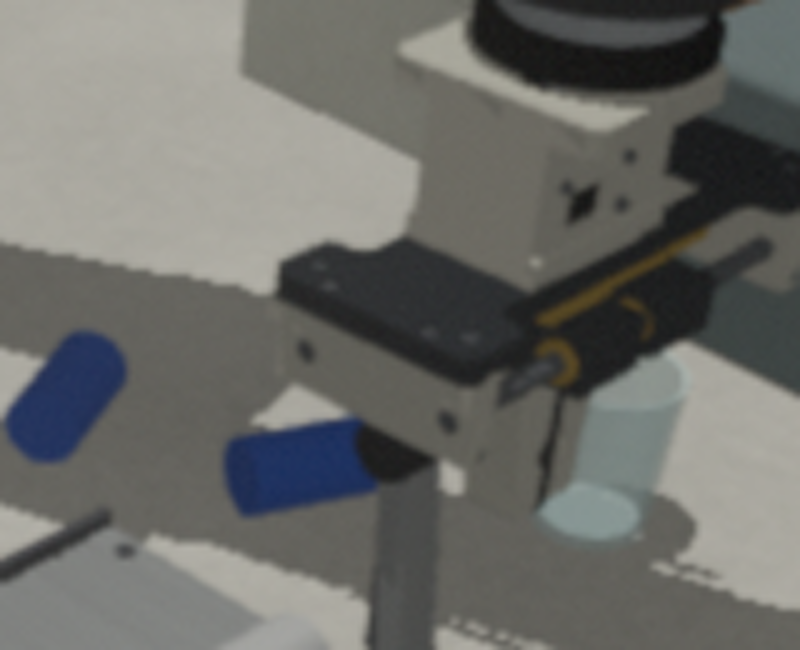

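Call:
drive_tool:
  moves:
    - [0,-0.05,0,0,0,0]
    - [0,-0.1,0,0,0,0]
    - [0,-0.13,0,0,0,0]
    - [0,-0.155,0,0,0,0]
    - [0,-0.18,0.004,0,0,0]
    - [0,-0.21,0.008,0,0,0]
    - [0,-0.245,0.015,0,0,0]
    - [0,-0.28,0.024,0,0,0]

```text
clock: 20.6
tool_pos: [0.653, 0.0727, 0.2057]
orientation: [179.9, -0.0, 93.8]
force: [0.5, 1.0, 0.2]
opening: 0.0006
```

Run:
```python
from h import *
st(); 
snap('side','side13'); crop('side13',145,130,335,295,4.2,'sd13')
for p in [(.0602,.001,.1978),(.0433,.001,.1887),(.0329,.001,.1823),(.0233,.001,.1738),(.0146,.001,.1645)]: print(mv(rl(*p),[180,0,90+YAW]))
```

```text
t 20.6 loc [ 79.06   1.12 205.74] rpy [179.93  -0.    93.84] floc [0.54 0.97 0.21] open 0.6 q [  23.3   19.6   -3.5    0.   -66.8 -109.5]
[-0.001 -0.119  0.051  0.    -0.    -0.001]
[-0.001 -0.232  0.112  0.    -0.    -0.001]
[-0.001 -0.301  0.154  0.    -0.    -0.001]
[-0.001 -0.365  0.211  0.    -0.    -0.001]
[-0.001 -0.423  0.273  0.    -0.    -0.001]
```

View pics/sd13.png

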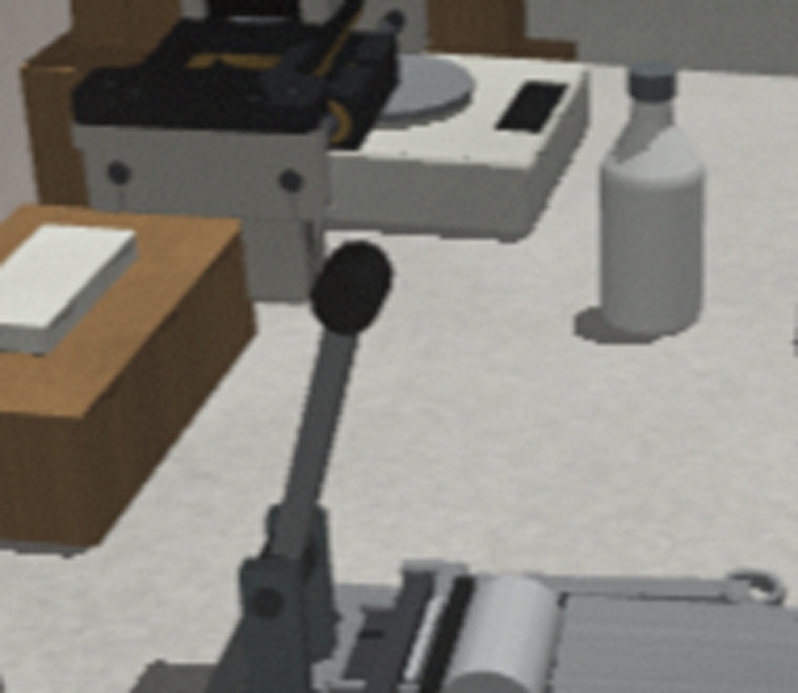

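Call:
drive_tool:
  moves:
    - [0,-0.03,0.01,0,0,0]
    - [0,-0.06,0.023,0,0,0]
    - [0,-0.09,0.037,0,0,0]
    - [0,-0.119,0.051,0,0,0]
    - [0,-0.148,0.065,0,0,0]
    - [0,-0.177,0.08,0,0,0]
    - [0,-0.205,0.096,0,0,0]
    - [0,-0.232,0.112,0,0,0]

```text
clock: 21.45
tool_pos: [0.617, 0.0703, 0.1884]
orientation: [180.0, -0.0, 93.8]
force: [0.5, 0.6, -0.8]
opening: 0.0003
```

Run:
```python
from h import *
st(); 
snap('side','side14'); crop('side14',145,130,335,295,4.2,'sd14')
for p in [(.0329,.001,.1823),(.0233,.001,.1738),(.0146,.001,.1645)]: print(mv(rl(*p),[180,0,90+YAW]))
```

```text
t 21.45 loc [ 42.9    1.15 188.43] rpy [ 1.7999e+02 -1.0000e-02  9.3840e+01] floc [ 0.53  0.61 -0.78] open 0.3 q [  24.5   17.    -9.6   -0.   -63.4 -110.7]
[-0.001 -0.061  0.038 -0.001 -0.    -0.001]
[-0.001 -0.125  0.095 -0.001 -0.    -0.001]
[-0.001 -0.183  0.157 -0.001 -0.    -0.001]
```

View pics/sd14.png

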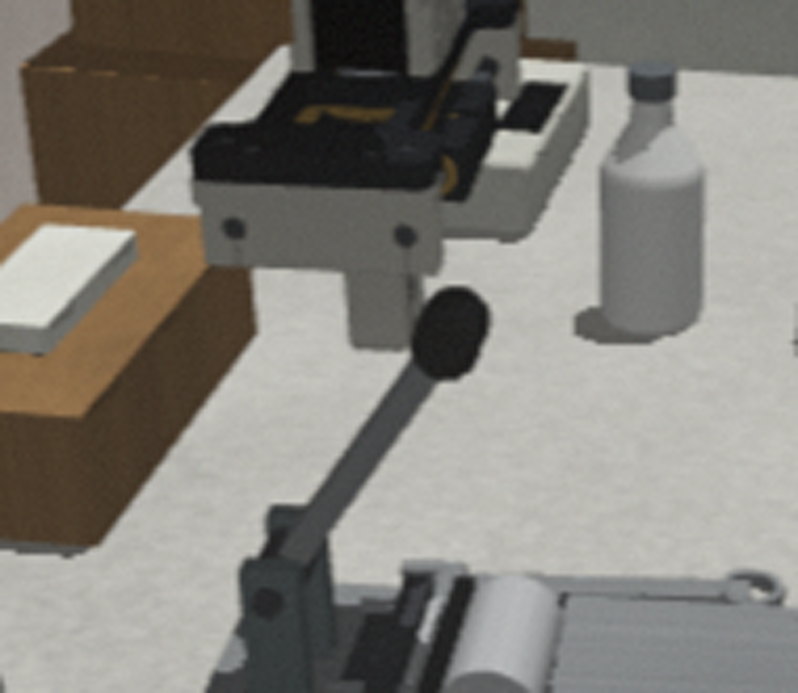

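Call:
drive_tool:
  moves:
    - [0,-0.025,0.013,0,0,0]
    - [0,-0.05,0.03,0,0,0]
    - [0,-0.075,0.05,0,0,0]
    - [0,-0.1,0.072,0,0,0]
    - [0,-0.125,0.094,0,0,0]
    - [0,-0.145,0.114,0,0,0]
    - [0,-0.165,0.135,0,0,0]
    - [0,-0.18,0.15,0,0,0]

```text
clock: 22.3
tool_pos: [0.5889, 0.0684, 0.1652]
orientation: [-179.9, -0.0, 93.8]
force: [-0.6, -0.5, 0.8]
opening: 0.0003
```

Run:
```python
from h import *
st(); 
snap('side','side15'); crop('side15',145,130,335,295,4.2,'sd15')
```

```text
t 22.3 loc [ 14.75   1.14 165.16] rpy [-1.7994e+02 -1.0000e-02  9.3820e+01] floc [-0.6  -0.48  0.81] open 0.3 q [  25.5   15.6  -14.8   -0.   -59.6 -111.6]
```

View pics/sd15.png

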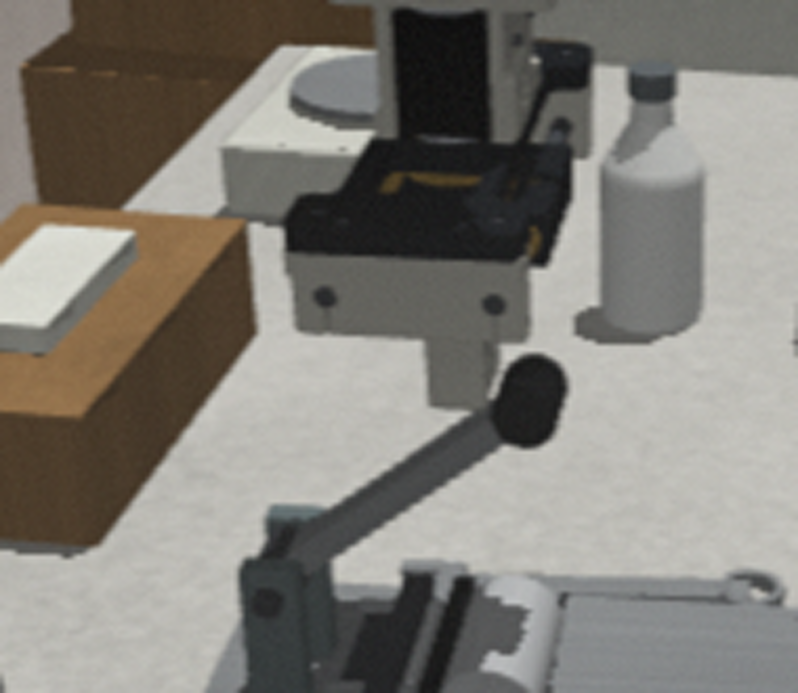

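Call:
drive_tool:
  moves:
    - [0,0.02,-0.05,0,0,0]
    - [0,0.05,-0.15,0,0,0]
    - [0,0.05,-0.3,0,0,0]
    - [0,0.05,-0.4,0,0,0]
    - [0,0.05,-0.4,0,0,0]
    - [0,0.05,-0.4,0,0,0]
    - [0,0.05,-0.4,0,0,0]
    - [0,0.05,-0.4,0,0,0]

```text
clock: 23.15
tool_pos: [0.5957, 0.0687, 0.2241]
orientation: [-179.8, 0.0, 93.8]
force: [0.2, 0.0, -0.2]
opening: 0.0005
```

Run:
```python
from h import *
st(); 
snap('side','side16'); crop('side16',175,180,365,345,4.2,'sd16')
```

```text
t 23.15 loc [ 21.6    0.98 224.1 ] rpy [-1.7984e+02  1.0000e-02  9.3820e+01] floc [ 0.24 -0.01 -0.24] open 0.5 q [ 2.520e+01  1.370e+01 -9.300e+00 -1.000e-01 -6.720e+01 -1.114e+02]
```

View pics/sd16.png

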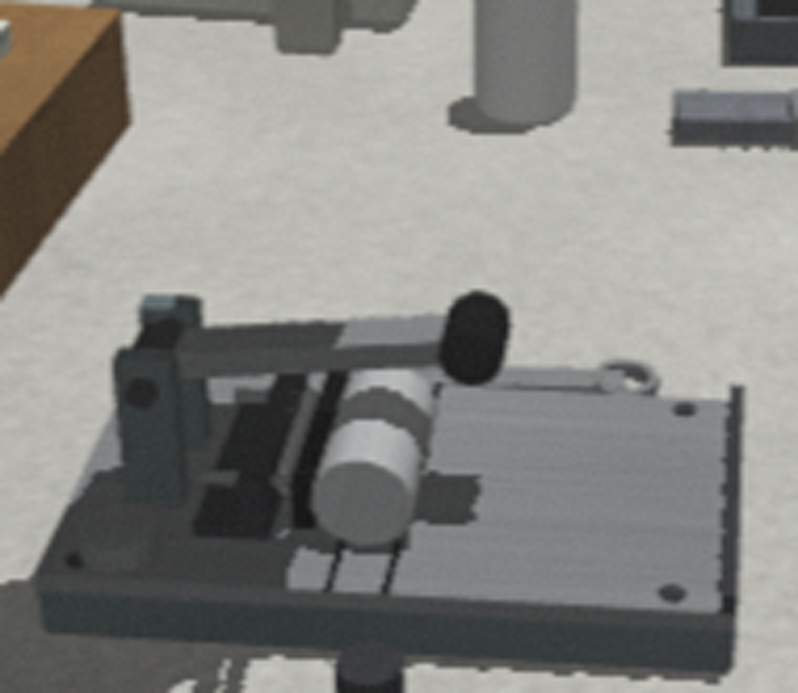

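Call:
drive_tool:
  moves:
    - [0,0,-0.1,0,0,0]
    - [0,0,-0.3,0,0,0]
    - [0,0,-0.4,0,0,0]
    - [0,0,-0.4,0,0,0]
    - [0,0,-0.4,0,0,0]
    - [0,0,-0.4,0,0,0]
    - [0,0,-0.4,0,0,0]
    - [0,0,-0.4,0,0,0]

```text
clock: 24.0
tool_pos: [0.5957, 0.0686, 0.2834]
orientation: [-179.8, 0.0, 93.8]
force: [0.4, 0.9, -0.2]
opening: 0.0006
```

Run:
```python
from h import *
st(); 
snap('side','side17'); crop('side17',175,180,365,345,4.2,'sd17')
snap('scene','scene17'); crop('scene17',285,195,445,325,5,'sc17')
```

```text
t 24.0 loc [ 21.57   0.93 283.39] rpy [-1.7977e+02  4.0000e-02  9.3820e+01] floc [ 0.43  0.84 -0.19] open 0.6 q [ 2.520e+01  1.190e+01 -3.900e+00 -1.000e-01 -7.450e+01 -1.114e+02]
```

View pics/sd17.png

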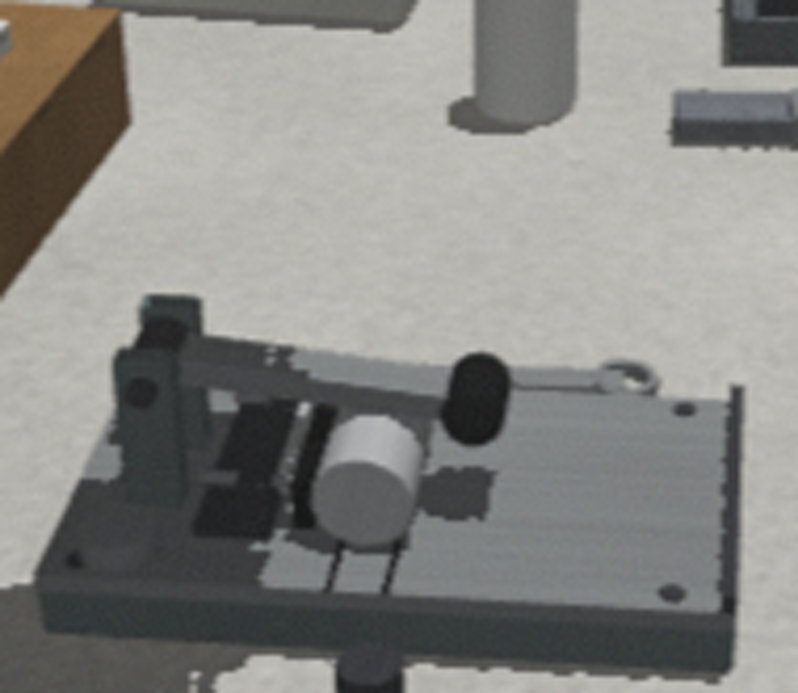

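View pics/sc17.png

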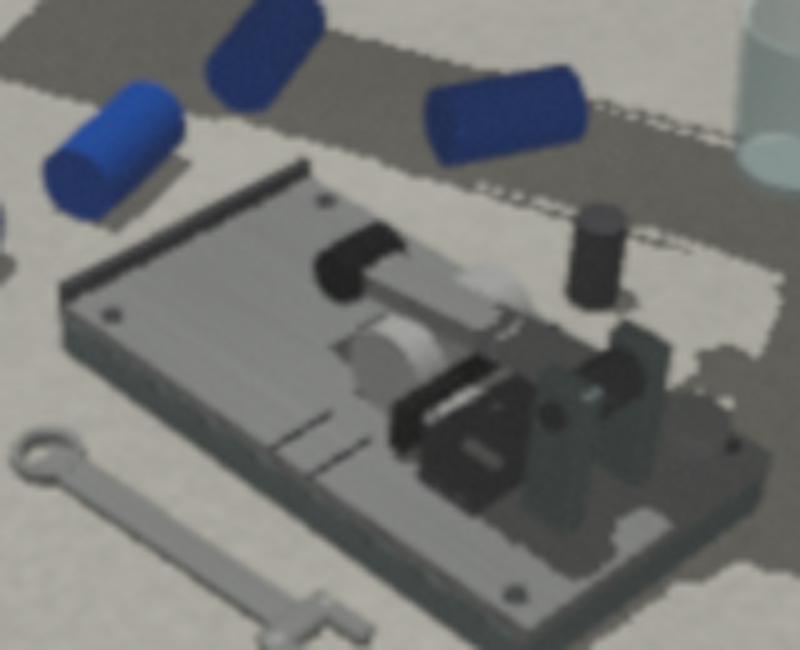

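Call:
drive_tool:
  moves:
    - [0,0,-0.2,0,0,0]
    - [0,0,-0.3,0,0,0]
    - [0,0,-0.3,0,0,0]
    - [0,0,-0.3,0,0,0]
    - [0,0,-0.3,0,0,0]
    - [0,0,-0.3,0,0,0]
    - [0,0,-0.3,0,0,0]
    - [0,0,-0.3,0,0,0]

```text
clock: 24.9
tool_pos: [0.5959, 0.0687, 0.3283]
orientation: [-179.8, 0.0, 93.8]
force: [0.3, -0.1, -0.1]
opening: 0.0006
```

Run:
```python
from h import *
st(); 
a=load('side17')['pixels'].astype(int)[180:345,175:365]
s=snap('side','side18'); crop('side18',175,180,365,345,4.2,'sd18')
print(np.abs(s['pixels'].astype(int)[180:345,175:365]-a).max(2)[60:120,50:140].max())
# knob px in side, angle prediction
for th in (.05,-.05,-.1,-.15,-.2):
    p=proj(s,rl(.09-.128*np.cos(th),0,.085+.128*np.sin(th))); print(th,(p[0]-175)*4.2,(p[1]-180)*4.2)
for x in(-.002,.0,.002,.004):
    p=proj(s,rl(x,.044,.05)); print(x,(p[0]-175)*4.2,(p[1]-180)*4.2)
```

```text
t 24.9 loc [ 21.76   0.97 328.34] rpy [-1.7977e+02  4.0000e-02  9.3820e+01] floc [ 0.34 -0.12 -0.1 ] open 0.6 q [  25.2   10.9    0.6   -0.   -79.9 -111.4]
89
0.05 474.179504205636 355.1398542713515
-0.05 474.4702885927909 382.4611566710253
-0.1 473.4237095710303 395.8837771243345
-0.15 471.59642050924987 409.1051333820892
-0.2 469.00108517824765 422.0947424945346
-0.002 370.47466997092283 500.03889527151176
0.0 365.3724413811812 499.7675746949803
0.002 360.27117470351016 499.4963052699275
0.004 355.1708696659154 499.2250869818897
```

View pics/sd18.png

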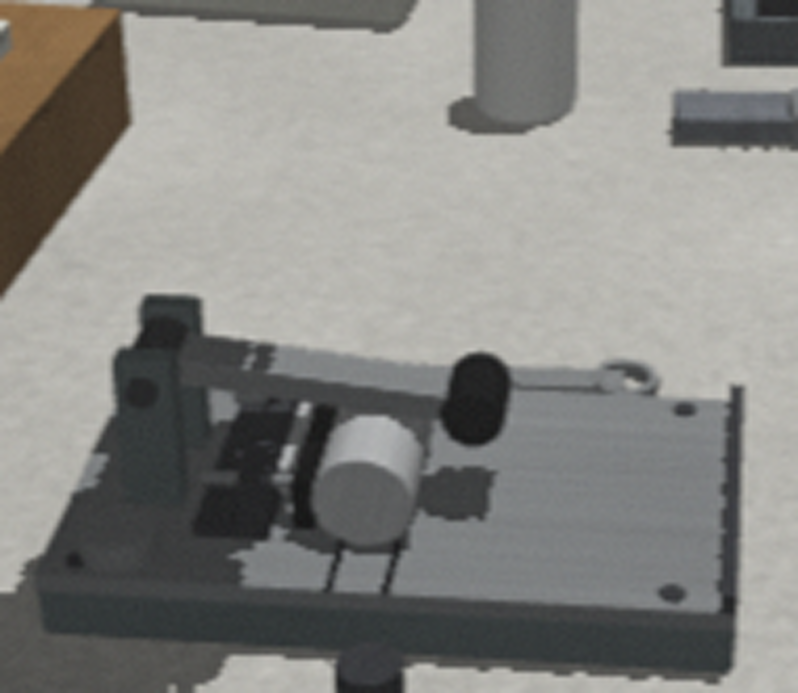

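```bash
python3 -c "
from plant import ticket; print(ticket.close_job())"
```

```text
the job is handed in; nothing more can be done
None
```

The job is done and handed in at about 25 s of the 72 s. The bar lies against the pad and the clamp arm rests on it.

- **Rolling and pressing:** I pushed the bar along the plate with two spread fingers and found the stop by touch. I then held it there for about 1.6 s at roughly 8–9 N. The highest push in the readings, taken at the end of each move, was about 9.3 N.
- **Backing off:** The bar stayed still against the pad and looked parallel to it. It is within about 1–2 mm of the mark and between the scribed lines.
- **Clamp:** I pushed the knob over to about 0.7 rad and let the arm sink the rest of the way by its own weight. It sank at roughly 0.8 rad/s, faster than I expected from "slowly". I did not measure how hard it landed on the bar.
- **Last checks:** The clamp sits at about -0.11 rad on the bar and the bar had not moved. The gripper is about 30 cm above the table, touching nothing. The stub, wrench, beaker, flask and blue bars in view looked undisturbed, but the disc was in shadow in the last pictures and only faintly visible.
- **Disagreement:** The two cameras differed by about 3–4 mm on the stand's position. I allowed for that in the position fit.

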